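# Power off and lay out the printer service tray

### The arm

A 6-joint arm with a two-finger parallel gripper is mounted at the origin on the work surface. World frame = base frame: x ahead of the robot, y to its left, z up, the work surface at z = 0. Lengths are in m, angles in rad, forces in N, time in s.
With the tool pointing down it reaches from about 0.3 to 0.825 m from the base axis. Payload 5.4 kg.
Tool frame: the origin (TCP) lies at the very end of the fingers, on their centre line; the grasp point (between the pads) lies 19 mm behind it; z points along the fingers, y is the line along which they close (so a half turn about z gives the same grasp; the last joint's range is limited). The gripper opens to 92 mm and grips with 3 to 60 N. Pads are 20 mm wide; open, the fingers measure 128 mm over their backs; the gripper's body (75 mm by 189 mm) begins 69 mm behind the grasp point.
Start: joints at [-1.345, 0.158, 1.597, -0, 1.386, -0.21], TCP at [0.243, -0.521, 0.215] pointing down, gripper open.
Joint ranges: [-2.91, 2.91], [-0.94, 2.29], [0.18, 2.7], [-1.29, 4.43], [0.17, 2.64], [-3, 3]. Speed limits (rad/s): [2.57, 2.57, 3.14, 3.14, 3.14, 3.14].

### API

Orientations are given as [roll, pitch, yaw] about the fixed x, y, z axes, in that order (R = Rz(yaw) Ry(pitch) Rx(roll)).
In Python, from station import * gives the robot as it stands. The module is installed in compiled form; this text tells all that it offers.
- The arm moves only by the shell command python3 -m creep 'ROWS' [FORCE]. ROWS is JSON, a list of rows, each an object of numbers: "claw": the finger opening in cm, from 0 to 9.19; "dx", "dy", "dz": the shift along the tool's x, y, z in cm; "rx", "ry", "rz": the turn, a rotation vector about the tool's x, y, z in degrees. In form: [{"claw": .., "dx": .., "dy": .., "dz": .., "rx": .., "ry": .., "rz": ..}, ...]. A call has 1 to 5 rows; each row shifts and turns the commanded pose from where the row before left it, along the tool's axes as they then stand; what a row does not reach is not made up. A row lasts 1/12 s, in which the tool goes at most 41.7 mm and 7.16 degrees, less where a joint would pass 70% of its speed; a pose out of reach is approached as far as the arm can. A call is refused whole if a number of a shift passes 4.17 or a number of a turn 7.16, either way. A call with a gripper value outside its range is refused whole. The fingers move at their own pace and stop on an object; FORCE is the grip in N (left out, the last holds). Time passes only in rows, so rows that do not move let the fingers close. It gives the time, the measured TCP pose, the force, the opening and the grip force at its end, in the units of the state.
- sense(): the state, without advancing time (a new reading comes with each control period).
- capture(name): name is "side" or "top" or "wrist"; returns the picture (480x640x3 uint8, red, green, blue); there is no depth.
- camera_params(name): a dict with "fx", "fy", "cx", "cy" (pixels), "R" (3x3) and "t" (3): a world point X has camera coordinates R X + t; the wrist camera has in their place "hand_eye" (4x4, takes a point from camera to tool coordinates, whose origin is the TCP and whose axes are the flange's). Camera axes: x right, y down, z forward; pixel columns grow to the right and rows downward; lengths in m; the calibration is good to about 2 mm. A picture is of the moment at which its call begins: read the wrist's pose just before it. camera_params takes no time and is no camera call.
- hand_in(): hands the job in; it is judged then, once.
The state is a dict: "time_s": time; "joint_positions": joint angles; "dq": joint speeds; "tau": joint torques, N m; "tcp_pos": TCP position; "orientation": TCP orientation; "ft_force": force on the tool from outside, world axes, zero at the start; "moment": the same for the moment, N m; "gripper_width": finger opening in m; "finger_force": force on a finger pad.
Only numpy, scipy, OpenCV 4.12 (cv2) and the standard library are available. Lean on these libraries where they do the work, as an engineer would, in place of code of your own. Each camera call takes 0.05 s, during which the arm holds its last target. There are 200 camera calls.

### The job

Get the printer ready for service: first flip the toggle on its control box off, away from the red lamp. Then lay the tools out in the white spring tray in their order of use, starting from the red place: the red-handled spatula there, the tweezers that already lie in the middle, and the yellow-handled pick in the last place. Slip each tip under the metal bar, feel for its spring block (the holders are set a little differently each time), ease it back gently, just far enough to let the handle down flat into its notches in front of the lip, so that the spring holds the tool there; leave the blue driver, the tweezers and everything else where they are.

Things in the scene. Friction and masses are not known exactly. Their poses are not given: they have to be found in the camera images.
- spatula: Print spatula, red handle, 55-90 g, 173 mm. Origin on the long axis (x) in mid-handle: 16 x 16 mm square handle from x = -43 to the butt at +48, 8 mm round neck to -83, then a flat steel blade 26 mm wide (y), 3 mm thick (z), from -88 to the tip at -125. Balances 24 mm tipwards of the origin. Starts in one of the stand's three places, x up the slope, z square off the deck.
- spatula_tip (a point): Middle of the end edge of the spatula's blade (its x = -125 mm).
- pick: Gear-cleaning pick, yellow handle, 45-80 g. Handle, neck, origin, axes and length as the spatula's, but the tip end from x = -82 to -125 is a round needle of 4 mm; balances 10 mm tipwards of the origin. Starts in another of the stand's places.
- pick_tip (a point): End of the pick's needle (its x = -125 mm).
- driver: Nut driver, blue handle, same size; stays in the stand's remaining place. Bystander.
- rack: Fixed plywood stand, base 180 x 210 mm; origin on the table under the middle tool's origin. The deck slopes 40 degrees, rising to the stand's +x. Three places at y = +60, 0, -60 mm. The tools only lie there by their weight, tips against a toe board at the foot that stands 6 mm above their axes. Its frame is level: x is the level direction of the slope.
- stand_mid (a point): Origin of the tool in the stand's middle place, 120 mm above the table (frame as the stand's, level). Handles rest in 22 mm wide notches of two 10 mm thick rails, 35 mm up and 35 mm down the slope from the origin, so 60 mm is free for fingers between the rails; notch sides end 2 mm above the handle's axis, the deck is 32 mm below the axis.
- tray: Fixed white kit tray, 240 mm (x) x 200 mm (y); origin at table height under the middle place's home point. Places at y = +60 (red tape, first), 0, -60 mm. Tips go towards -x (robot's side), butts to +x. Two black rails, 10 mm thick, at x = +35 and -35 mm, with 22 mm wide notches for the handles; 60 mm free between them. Floor 6 mm thick; end wall behind the blocks 60 mm high.
- place1 (a point): Middle home point of the first (red) place, fixed to the tray: the spatula's origin belongs here at this height (38 mm above the table, 32 above the floor), its x along this x, shifted along x as the holder is set. Notch bottoms are 8 mm below this height, their sides end 2 mm above it. Each outer place has its own slide-in holder (spring block and lip in one piece).
- place2 (a point): Home point of the middle place, where the tweezers lie. The holders of the first and last place are clamped by hand anywhere within 8 mm either way along x, each differently; their setting is in none of these readings and must be felt or seen. The clamp holds 80 N, but a spring block's carrier sits on its holder by friction only: a push over 10 N shoves it back and it stays there.
- place3 (a point): Middle home point of the last place, where the pick's origin belongs; heights, axes and holder as in the first.
- bar (a point): Underside of the metal keeper bar, mid-bar, 12 mm above the home points' height; the bar runs across the tray, 14 mm wide along x (tray x = -103 to -89 mm), 6 mm thick, on narrow posts midway between the places. Tips go under it.
- lip (a point): Top inner edge of the holders' grey lips at the butt end with the holder at its middle setting: inner face at tray x = +48 mm, 52 mm wide, top 6 mm above the home points' height, 6 mm thick. A tool at home has its butt against the inner face. The lip moves with the holder's setting.
- spring_face1 (a point): Face of the first place's orange spring block at rest, holder at mid setting (tray x = -117 mm; last place alike); 44 mm wide, 19 mm below to 15 mm above this point. Yields to -x by 12 mm: 1.5 N starts it, 4.5 N at the end. Letting the butt down past the lip takes 9 to 11.5 mm from first touch; at home the tool keeps it 8 mm back. Past 12 mm the carrier gives way and the tool sits loose.
- tweezers: Steel tweezers 155 mm long, 16 mm wide, lying in the middle place, top 4 mm above the home height. Bystander.
- mains (a joint): Toggle on top of the control box, rad from upright: +0.42 = on (leans towards the red lamp), -0.42 = off (leans away from it). A spring snaps it past upright into either end; about 1 N near its top moves it.
- toggle_pivot (a point): Toggle's pivot, 4 mm above the top of the fixed grey control box (130 x 100 mm, 72 mm high). Box axes: +x to the red lamp, which is 50 mm from the pivot and 9 mm high; y is the hinge axis. The toggle is 40 mm long from here and 10 mm thick; its collar ends 3 mm above this point.
- motor: Stepper motor 42 x 42 x 41 mm with a 24 mm shaft up, beyond the tray. Bystander.
- nozzle_jar: Jar with blue cap, 52 mm diameter, 58 mm high. Bystander.
- cleaner: White bottle with red cap, 56 mm diameter, 160 mm high. Bystander.
- printed_gear: Orange printed gear, 58 mm diameter, 22 mm high, near the robot. Bystander.
- calipers: Digital calipers lying flat, 200 mm, near the robot. Bystander.
- cutters: Side cutters with yellow handles lying flat, 130 mm. Bystander.
Mind the look-alikes: they are no part of the job. Of the things that look like the pick, the smaller one is meant.

How it is judged:
On the way, in this order (a step that is already met when the one before it is completed fails the run):
1. the toggle is off (value of joint mains below -0.35 rad), for 0.2 s.
2. the spatula lies home in the red place and the pick in the last place (x of spatula in the frame of place1 between -0.013 and 0.013 m and y of spatula in the frame of place1 between -0.005 and 0.005 m and z of spatula in the frame of place1 between -0.004 and 0.004 m and angle between the x axis of spatula and the x axis of place1, either way round below 0.08 rad and x of spatula_tip in the frame of place1 below -0.11 m and x of pick in the frame of place3 between -0.013 and 0.013 m and y of pick in the frame of place3 between -0.005 and 0.005 m and z of pick in the frame of place3 between -0.004 and 0.004 m and angle between the x axis of pick and the x axis of place3, either way round below 0.08 rad and x of pick_tip in the frame of place3 below -0.11 m), for 0.2 s.
At the end, for the whole second after the job is handed in: Toggle off; spatula in the first place, pick in the last, at rest and held by their springs (over 5.5 N of contact with the tray): flat (0.08 rad), origin within 4 mm of home height, 5 mm sideways, 13 mm along (holder settings included), tip to the block; tweezers in the middle place (within 8 mm) (all of step 2 and value of joint mains below -0.35 rad and x of tweezers in the frame of place2 between -0.008 and 0.008 m and y of tweezers in the frame of place2 between -0.008 and 0.008 m and z of tweezers in the frame of place2 between -0.006 and 0.006 m and linear speed of each of spatula, pick below 0.02 m/s and contact force between each of spatula, pick and tray above 5.5 N); the robot touches nothing.
It fails at once if a tool taken from the stand before the toggle is off (value of joint mains above -0.2 rad and distance of any of spatula, pick from where it was at the start of the episode above 0.03 m).
It fails at once if the driver or the tweezers moved by more than 20 mm (distance of any of driver, tweezers from where it was at the start of the episode above 0.02 m).
It fails at once if a bystander on the table moved by more than 20 mm (distance of any of motor, nozzle_jar, cleaner, printed_gear, calipers, cutters from where it was at the start of the episode above 0.02 m).
It also fails if it takes over 72 s, if anything falls off the work surface, if the arm or the gripper's body presses on something with over 40 N, if the wrist force passes 120 N, or if a joint passes its speed limit or range.

## Working session

There is one attempt and no reset: what is moved stays moved. The work goes in short steps, Python scripts to look and compute and a shell command to move; the robot and the scene stay as the last step left them, time stands still between calls to the robot, and variables do not carry over. Pictures are saved under pics/ and viewed, at most 10 in all, crops included, and the job is handed in when it is done.

```bash
ls; mkdir -p pics; python3 - <<'E'
from station import *
import cv2
s=sense();print(s)
for n in("side","top"):
    im=capture(n);cv2.imwrite(f"pics/{n}0.png",im[:,:,::-1])
    p=camera_params(n);print(n,p)
print(camera_params("wrist"))
E
```

```text
pics
{'time_s': 0.0, 'joint_positions': array([-1.34512111e+00,  1.59038931e-01,  1.59821985e+00, -4.40998551e-05,
        1.38621273e+00, -2.10100565e-01]), 'dq': array([ 0.00158373,  0.00069986,  0.00021362, -0.00080198, -0.0008804 ,
       -0.00073754]), 'tau': array([ 2.61252865e-05, -3.85575771e+01, -3.22109449e+01,  7.00138905e-02,
        3.79677583e-02, -1.43213001e-04]), 'tcp_pos': array([ 0.24253879, -0.52064895,  0.21363082]), 'orientation': array([-3.13974608e+00, -3.49467451e-04,  4.35783590e-01]), 'ft_force': array([ 0.06945286,  0.16507698, -0.39202536]), 'moment': array([ 0.03145947,  0.02740559, -0.05326601]), 'finger_force': 0.0, 'gripper_width': 0.09188699863456634}
side {'fx': 581.9673769421332, 'fy': 581.9673769421332, 'cx': 316.5160723207313, 'cy': 235.18072448271957, 'R': array([[-0.73243638, -0.68075694,  0.01034099],
       [-0.4597708 ,  0.48335778, -0.74496716],
       [ 0.50214317, -0.55039554, -0.66702098]]), 't': array([0.51602472, 0.25654343, 1.35225077])}
top {'fx': 462.9784594355975, 'fy': 462.9784594355975, 'cx': 319.84755828092227, 'cy': 242.37660625442973, 'R': array([[ 0.01053615, -0.9997885 ,  0.01766172],
       [-0.98666236, -0.01326384, -0.16223889],
       [ 0.16243883, -0.01571679, -0.98659344]]), 't': array([0.13424815, 0.58180053, 1.16133735])}
{'fx': 403.20583783527354, 'fy': 403.20583783527354, 'cx': 315.4887607047659, 'cy': 234.86066905525482, 'hand_eye': array([[ 2.83814665e-04, -9.60094908e-01, -2.79674253e-01,
         7.96858192e-02],
       [ 9.99999922e-01,  1.96153322e-04,  3.41428775e-04,
        -5.79325989e-04],
       [-2.72944995e-04, -2.79674328e-01,  9.60094889e-01,
        -1.69404092e-01],
       [ 0.00000000e+00,  0.00000000e+00,  0.00000000e+00,
         1.00000000e+00]])}
```

View pics/top0.png

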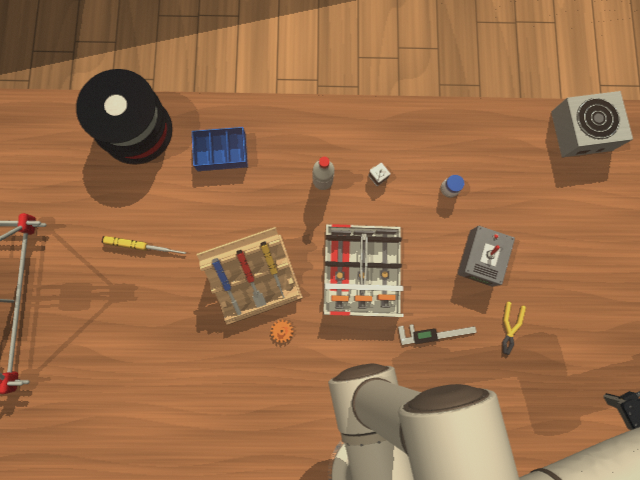

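View pics/side0.png

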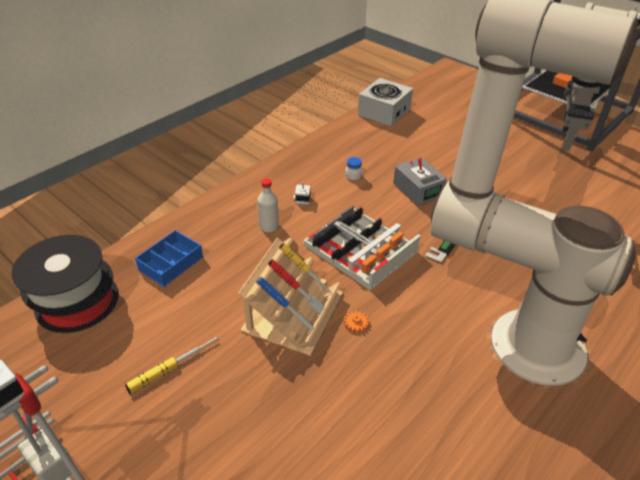

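The top view shows the stand at about (248,275) with blue, red and yellow tools from left to right. The tray is at (363,270) with its red place on the left, and the control box is at (488,255). I'll enlarge these to pick points.

```bash
python3 - <<'E'
import cv2,numpy as np
a=cv2.imread("pics/top0.png")
A=cv2.resize(a[215:330,192:308],None,fx=3.4,fy=3.4,interpolation=cv2.INTER_CUBIC)
B=cv2.resize(a[215:330,312:412],None,fx=3.4,fy=3.4,interpolation=cv2.INTER_CUBIC)
C=cv2.resize(a[220:290,455:520],None,fx=3.4*1.0,fy=3.4,interpolation=cv2.INTER_CUBIC)
out=np.zeros((A.shape[0]+200,800,3),np.uint8)
out[:391,:A.shape[1]]=A; out[:391,400:400+B.shape[1]]=B
# side crops
s=cv2.imread("pics/side0.png")
D=cv2.resize(s[150:205,385:450],None,fx=3,fy=3)
out[395:395+165,:195]=D
C=cv2.resize(a[222:290,458:518],None,fx=2.8,fy=2.8,interpolation=cv2.INTER_CUBIC)
out[395:395+C.shape[0],400:400+C.shape[1]]=C
cv2.imwrite("pics/crop1.png",out)
E
```

```text
(no output)
```

View pics/crop1.png

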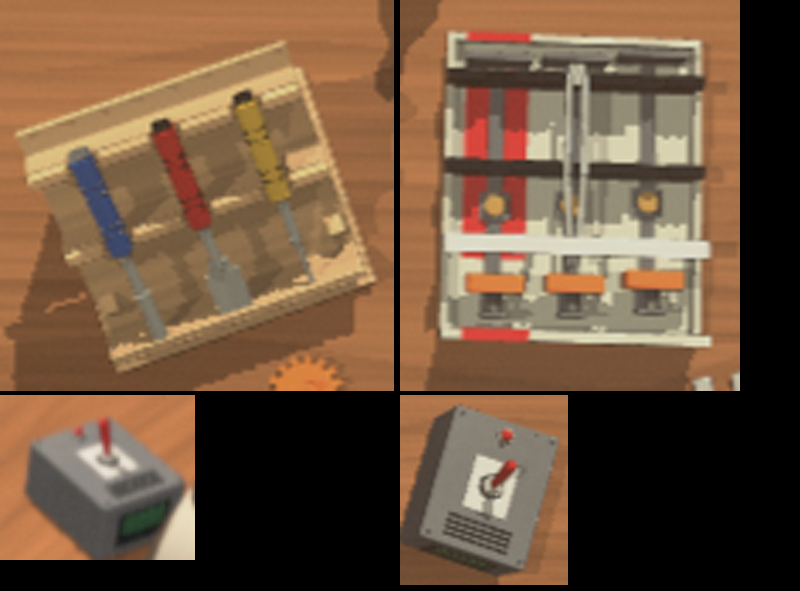

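```bash
cat > h.py <<'E'
from station import *
import numpy as np
from scipy.spatial.transform import Rotation as Ro
def ray(n,u,v,z,pose=None):
    p=camera_params(n); d=np.array([(u-p['cx'])/p['fx'],(v-p['cy'])/p['fy'],1])
    if n=='wrist':
        pos,rpy=pose; R=Ro.from_euler('xyz',rpy).as_matrix(); H=p['hand_eye']
        c=pos+R@H[:3,3]; d=R@H[:3,:3]@d
    else:
        c=-p['R'].T@p['t']; d=p['R'].T@d
    return c+d*(z-c[2])/d[2]
E
python3 - <<'E'
from h import *
np.set_printoptions(precision=4,suppress=True)
C=lambda x,y,z,ox,oy,X,Y,s:ray('top',ox+(x-X)/s,oy+(y-Y)/s,z)
box=lambda x,y,z:C(x,y,z,458,222,400,395,2.8)
rk=lambda x,y,z:C(x,y,z,192,215,0,0,3.4)
tr=lambda x,y,z:C(x,y,z,312,215,400,0,3.4)
print('pivot',box(491,487,.076),'lamp',box(506,436,.081),'tip',box(512,463,.1125))
for n,a,b in(('drv',(78,155),(120,255)),('spat',(162,125),(201,228)),('pick',(244,98),(281,198))):
    p=rk(*a,.151+.006);q=rk(*b,.092+.006);print(n,p,q,'orig',q+(p-q)*43/91,'yaw',np.arctan2(*(p-q)[1::-1]))
print('spat tip',rk(230,310,.042))
print('rail',tr(447,77,.04),tr(703,83,.04),tr(445,165,.04),tr(703,173,.04))
print('bar',tr(445,241,.056),tr(710,250,.056))
print('blk',tr(495,276,.052),tr(575,276,.052),tr(655,272,.052))
print('tape',tr(495,45,.04),tr(495,330,.04))
E
```

```text
pivot [ 0.5489 -0.2937  0.076 ] lamp [ 0.5953 -0.3078  0.081 ] tip [ 0.5654 -0.2992  0.1125]
drv [0.5154 0.3882 0.157 ] [0.4506 0.3671 0.098 ] orig [0.4812 0.3771 0.1259] yaw 0.3140895245430347
spat [0.537  0.3313 0.157 ] [0.4707 0.3097 0.098 ] orig [0.502  0.3199 0.1259] yaw 0.3150490701160205
pick [0.5567 0.2753 0.157 ] [0.4931 0.2526 0.098 ] orig [0.5231 0.2633 0.1259] yaw 0.34267556377857356
spat tip [0.4137 0.2932 0.042 ]
rail [0.594  0.1255 0.04  ] [ 0.592  -0.0728  0.04  ] [0.5256 0.1265 0.04  ] [ 0.5219 -0.0716  0.04  ]
bar [0.4664 0.1264 0.056 ] [ 0.462  -0.0727  0.056 ]
blk [0.4409 0.0886 0.052 ] [0.4416 0.0285 0.052 ] [ 0.4453 -0.0317  0.052 ]
tape [0.6197 0.0885 0.04  ] [0.401  0.0877 0.04  ]
```

```bash
cat >> h.py <<'E'
import sys
def plan(pos,rpy,n,start=None):
    """print n rows (tool axes, cm/deg) from the measured pose (or start) to the goal; returns the goal"""
    if start is None:
        s=sense(); start=(s['tcp_pos'],s['orientation'])
    p=np.array(start[0]); R=Ro.from_euler('xyz',start[1]); G=Ro.from_euler('xyz',rpy)
    v=(R.inv()*G).as_rotvec()/n; d=(np.array(pos)-p)/n
    for i in range(n):
        t=(R*Ro.from_rotvec(v*i)).inv().apply(d)*100
        print(i+1,'d',np.round(t,2),'r',np.round(np.degrees(v),2))
    return (pos,rpy)
E
python3 - <<'E'
from h import *
s=sense();g=np.array([.594,-.307,.165])
plan(g,[np.pi,0,-.294],15)
E
```

```text
1 d [ 2.73 -0.3   0.33] r [-0.01  0.    2.79]
2 d [ 2.71 -0.43  0.33] r [-0.01  0.    2.79]
3 d [ 2.68 -0.57  0.33] r [-0.01  0.    2.79]
4 d [ 2.65 -0.7   0.33] r [-0.01  0.    2.79]
5 d [ 2.62 -0.82  0.33] r [-0.01  0.    2.79]
6 d [ 2.57 -0.95  0.33] r [-0.01  0.    2.79]
7 d [ 2.52 -1.07  0.33] r [-0.01  0.    2.79]
8 d [ 2.47 -1.2   0.33] r [-0.01  0.    2.79]
9 d [ 2.41 -1.31  0.33] r [-0.01  0.    2.79]
10 d [ 2.34 -1.43  0.33] r [-0.01  0.    2.79]
11 d [ 2.27 -1.54  0.33] r [-0.01  0.    2.79]
12 d [ 2.19 -1.65  0.33] r [-0.01  0.    2.79]
13 d [ 2.11 -1.75  0.33] r [-0.01  0.    2.79]
14 d [ 2.02 -1.86  0.33] r [-0.01  0.    2.79]
15 d [ 1.93 -1.95  0.33] r [-0.01  0.    2.79]
```

```bash
python3 -m creep '[{"claw":0,"dx":2.73,"dy":-0.3,"dz":0.33,"rz":2.8},{"claw":0,"dx":2.71,"dy":-0.43,"dz":0.33,"rz":2.8},{"claw":0,"dx":2.68,"dy":-0.57,"dz":0.33,"rz":2.8},{"claw":0,"dx":2.65,"dy":-0.7,"dz":0.33,"rz":2.8},{"claw":0,"dx":2.62,"dy":-0.82,"dz":0.33,"rz":2.8}]' 20
python3 -m creep '[{"claw":0,"dx":2.57,"dy":-0.95,"dz":0.33,"rz":2.8},{"claw":0,"dx":2.52,"dy":-1.07,"dz":0.33,"rz":2.8},{"claw":0,"dx":2.47,"dy":-1.2,"dz":0.33,"rz":2.8},{"claw":0,"dx":2.41,"dy":-1.31,"dz":0.33,"rz":2.8},{"claw":0,"dx":2.34,"dy":-1.43,"dz":0.33,"rz":2.8}]'
python3 -m creep '[{"claw":0,"dx":2.27,"dy":-1.54,"dz":0.33,"rz":2.8},{"claw":0,"dx":2.19,"dy":-1.65,"dz":0.33,"rz":2.8},{"claw":0,"dx":2.11,"dy":-1.75,"dz":0.33,"rz":2.8},{"claw":0,"dx":2.02,"dy":-1.86,"dz":0.33,"rz":2.8},{"claw":0,"dx":1.93,"dy":-1.95,"dz":0.33,"rz":2.8}]'
python3 -m creep '[{"claw":0},{"claw":0}]'
python3 - <<'E'
from h import *
import cv2
s=sense();im=capture('wrist');print(s['tcp_pos'],s['orientation'],s['ft_force'])
cv2.imwrite('pics/w1.png',im[:,:,::-1])
E
```

```text
[ 0.24256876 -0.52072526  0.21374906] [-3.13998103e+00 -3.50752311e-04  4.35732358e-01] [ 0.23878213 -0.47746952  0.25632958]$[0]: bad value
$[0]: bad value
$[0]: bad value
$[0]: bad value
```

View pics/w1.png

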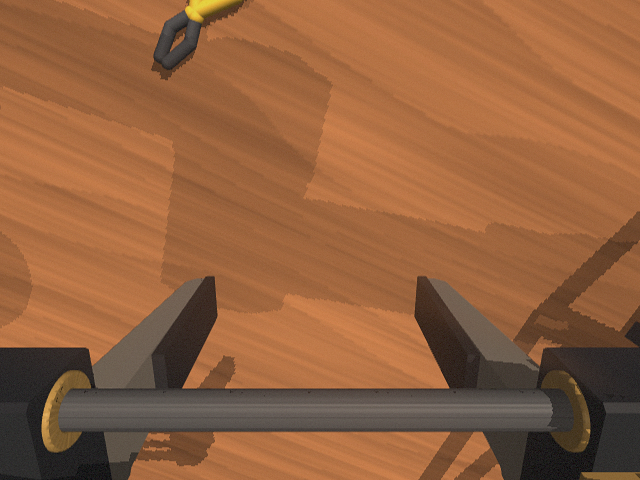

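The wrist view shows only the bare table and the cutters, because the call was refused and the arm hasn't moved. Every row probably needs all seven keys.

```bash
python3 -m creep '[{"claw":0,"dx":2.73,"dy":-0.3,"dz":0.33,"rx":0,"ry":0,"rz":2.8},{"claw":0,"dx":2.71,"dy":-0.43,"dz":0.33,"rx":0,"ry":0,"rz":2.8},{"claw":0,"dx":2.68,"dy":-0.57,"dz":0.33,"rx":0,"ry":0,"rz":2.8},{"claw":0,"dx":2.65,"dy":-0.7,"dz":0.33,"rx":0,"ry":0,"rz":2.8},{"claw":0,"dx":2.62,"dy":-0.82,"dz":0.33,"rx":0,"ry":0,"rz":2.8}]' 20 && python3 -m creep '[{"claw":0,"dx":2.57,"dy":-0.95,"dz":0.33,"rx":0,"ry":0,"rz":2.8},{"claw":0,"dx":2.52,"dy":-1.07,"dz":0.33,"rx":0,"ry":0,"rz":2.8},{"claw":0,"dx":2.47,"dy":-1.2,"dz":0.33,"rx":0,"ry":0,"rz":2.8},{"claw":0,"dx":2.41,"dy":-1.31,"dz":0.33,"rx":0,"ry":0,"rz":2.8},{"claw":0,"dx":2.34,"dy":-1.43,"dz":0.33,"rx":0,"ry":0,"rz":2.8}]' && python3 -m creep '[{"claw":0,"dx":2.27,"dy":-1.54,"dz":0.33,"rx":0,"ry":0,"rz":2.8},{"claw":0,"dx":2.19,"dy":-1.65,"dz":0.33,"rx":0,"ry":0,"rz":2.8},{"claw":0,"dx":2.11,"dy":-1.75,"dz":0.33,"rx":0,"ry":0,"rz":2.8},{"claw":0,"dx":2.02,"dy":-1.86,"dz":0.33,"rx":0,"ry":0,"rz":2.8},{"claw":0,"dx":1.93,"dy":-1.95,"dz":0.33,"rx":0,"ry":0,"rz":2.8}]' && python3 -m creep '[{"claw":0,"dx":0,"dy":0,"dz":0,"rx":0,"ry":0,"rz":0},{"claw":0,"dx":0,"dy":0,"dz":0,"rx":0,"ry":0,"rz":0}]' && python3 - <<'E'
from h import *
import cv2
s=sense();im=capture('wrist');print(s['tcp_pos'],s['orientation'],s['ft_force'])
cv2.imwrite('pics/w2.png',im[:,:,::-1])
# red blobs
P=(s['tcp_pos'],s['orientation'])
hsv=cv2.cvtColor(im,cv2.COLOR_RGB2HSV)
m=(((hsv[...,0]<5)|(hsv[...,0]>174))&(hsv[...,1]>170)&(hsv[...,2]>90)).astype(np.uint8)
n,l,st,c=cv2.connectedComponentsWithStats(m)
for i in range(1,n):
    if st[i,4]>40: print(st[i],c[i],ray('wrist',*c[i],.081,P))
E
```

```text
time_s: 0.57
tcp_pos: [0.3608, -0.4491, 0.1976]
orientation: [-3.141, 0.0, 0.189]
ft_force: [-0.6, -0.2, 0.6]
gripper_width: 0.0606
finger_force: 0.0
time_s: 0.98
tcp_pos: [0.4781, -0.378, 0.1811]
orientation: [-3.141, 0.0, -0.055]
ft_force: [0.3, -0.0, -0.8]
gripper_width: 0.0274
finger_force: 0.0
time_s: 1.4
tcp_pos: [0.5955, -0.3071, 0.1644]
orientation: [-3.141, 0.001, -0.3]
ft_force: [-0.0, -1.0, 0.0]
gripper_width: 0.0003
finger_force: 0.0
time_s: 1.57
tcp_pos: [0.5949, -0.307, 0.1641]
orientation: [-3.141, 0.002, -0.295]
ft_force: [-0.9, 0.4, -0.1]
gripper_width: 0.0008
finger_force: 0.0
[ 0.59494995 -0.30704706  0.1641225 ] [-3.14127885e+00  1.56399976e-03 -2.94502744e-01] [-0.87325962  0.35882672 -0.06758526]
[309 229  16  14 171] [316.35087719 235.37426901] [ 0.59994989 -0.30830664  0.081     ]
```

```bash
python3 -m creep '[{"claw":0,"dx":-0.2,"dy":0,"dz":3.1,"rx":0,"ry":0,"rz":0},{"claw":0,"dx":0,"dy":0,"dz":3.1,"rx":0,"ry":0,"rz":0},{"claw":0,"dx":-0.5,"dy":0,"dz":0,"rx":0,"ry":0,"rz":0},{"claw":0,"dx":-0.7,"dy":0,"dz":0,"rx":0,"ry":0,"rz":0},{"claw":0,"dx":-0.7,"dy":0,"dz":0,"rx":0,"ry":0,"rz":0}]' && python3 -m creep '[{"claw":0,"dx":-0.7,"dy":0,"dz":0,"rx":0,"ry":0,"rz":0},{"claw":0,"dx":-0.7,"dy":0,"dz":0,"rx":0,"ry":0,"rz":0},{"claw":0,"dx":-0.5,"dy":0,"dz":0,"rx":0,"ry":0,"rz":0},{"claw":0,"dx":-0.4,"dy":0,"dz":0,"rx":0,"ry":0,"rz":0},{"claw":0,"dx":0,"dy":0,"dz":0,"rx":0,"ry":0,"rz":0}]' && python3 -m creep '[{"claw":0,"dx":1.5,"dy":0,"dz":0,"rx":0,"ry":0,"rz":0},{"claw":0,"dx":1.5,"dy":0,"dz":-2,"rx":0,"ry":0,"rz":0},{"claw":4,"dx":1.5,"dy":0,"dz":-3,"rx":0,"ry":0,"rz":0},{"claw":4,"dx":0,"dy":0,"dz":-3,"rx":0,"ry":0,"rz":0},{"claw":4,"dx":0,"dy":0,"dz":-3,"rx":0,"ry":0,"rz":0}]' && python3 - <<'E'
from h import *
import cv2
im=capture('top')
cv2.imwrite('pics/t1.png',cv2.resize(im[205:305,440:540,::-1],None,fx=4,fy=4))
cv2.imwrite('pics/s1.png',cv2.resize(capture('side')[130:230,360:480,::-1],None,fx=4,fy=4))
E
```

```text
time_s: 2.03
tcp_pos: [0.5743, -0.3029, 0.1049]
orientation: [3.141, -0.002, -0.298]
ft_force: [2.8, 0.6, 1.0]
gripper_width: 0.0003
finger_force: 1.0
time_s: 2.45
tcp_pos: [0.5521, -0.2953, 0.1037]
orientation: [3.141, -0.001, -0.297]
ft_force: [1.0, -1.2, 0.8]
gripper_width: 0.0007
finger_force: 0.3
time_s: 2.87
tcp_pos: [0.5958, -0.3083, 0.2138]
orientation: [-3.141, 0.001, -0.297]
ft_force: [0.5, 0.2, -0.3]
gripper_width: 0.0188
finger_force: 0.0
```

View pics/s1.png

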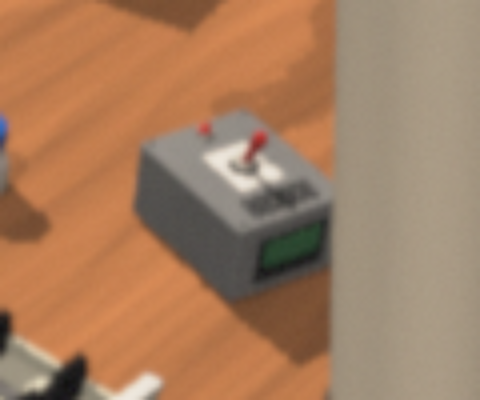

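The toggle now leans away from the red lamp (its tip is at (258,138) in the crop, its base at (243,162)), so it is off. Next is the tray, with one look on the way to the stand.

```bash
python3 - <<'E'
from h import *
g=plan([.54,.03,.25],[np.pi,0,-.015],11)
E
```

```text
1 d [-1.41 -2.8  -0.3 ] r [ 0.03 -0.05 -1.47]
2 d [-1.34 -2.84 -0.3 ] r [ 0.03 -0.05 -1.47]
3 d [-1.27 -2.87 -0.29] r [ 0.03 -0.05 -1.47]
4 d [-1.19 -2.9  -0.29] r [ 0.03 -0.05 -1.47]
5 d [-1.12 -2.93 -0.29] r [ 0.03 -0.05 -1.47]
6 d [-1.04 -2.96 -0.29] r [ 0.03 -0.05 -1.47]
7 d [-0.97 -2.99 -0.28] r [ 0.03 -0.05 -1.47]
8 d [-0.89 -3.01 -0.28] r [ 0.03 -0.05 -1.47]
9 d [-0.81 -3.03 -0.28] r [ 0.03 -0.05 -1.47]
10 d [-0.73 -3.05 -0.28] r [ 0.03 -0.05 -1.47]
11 d [-0.66 -3.07 -0.27] r [ 0.03 -0.05 -1.47]
```

```bash
python3 -m creep '[{"claw":4,"dx":-1.41,"dy":-2.8,"dz":-0.3,"rx":0,"ry":0,"rz":-1.47},{"claw":4,"dx":-1.34,"dy":-2.84,"dz":-0.3,"rx":0,"ry":0,"rz":-1.47},{"claw":4,"dx":-1.27,"dy":-2.87,"dz":-0.3,"rx":0,"ry":0,"rz":-1.47},{"claw":4,"dx":-1.2,"dy":-2.9,"dz":-0.3,"rx":0,"ry":0,"rz":-1.47},{"claw":4,"dx":-1.12,"dy":-2.93,"dz":-0.3,"rx":0,"ry":0,"rz":-1.47}]' >/dev/null && python3 -m creep '[{"claw":4,"dx":-1.04,"dy":-2.96,"dz":-0.3,"rx":0,"ry":0,"rz":-1.47},{"claw":4,"dx":-0.97,"dy":-3,"dz":-0.3,"rx":0,"ry":0,"rz":-1.47},{"claw":4,"dx":-0.9,"dy":-3,"dz":-0.3,"rx":0,"ry":0,"rz":-1.47},{"claw":4,"dx":-0.8,"dy":-3.03,"dz":-0.3,"rx":0,"ry":0,"rz":-1.47},{"claw":4,"dx":-0.73,"dy":-3.05,"dz":-0.3,"rx":0,"ry":0,"rz":-1.47}]' >/dev/null && python3 -m creep '[{"claw":4,"dx":-0.66,"dy":-3.07,"dz":-0.3,"rx":0,"ry":0,"rz":-1.47},{"claw":4,"dx":0,"dy":0,"dz":0,"rx":0,"ry":0,"rz":0},{"claw":4,"dx":0,"dy":0,"dz":0,"rx":0,"ry":0,"rz":0}]' && python3 - <<'E'
from h import *
import cv2
s=sense();im=capture('wrist');print(s['tcp_pos'],s['orientation'])
cv2.imwrite('pics/w3.png',im[:,:,::-1])
E
```

```text
time_s: 4.05
tcp_pos: [0.5367, 0.033, 0.2456]
orientation: [3.141, 0.001, -0.012]
ft_force: [-0.1, -0.7, -0.2]
gripper_width: 0.0401
finger_force: 0.0
[0.53665082 0.03303615 0.24559487] [ 3.14142692e+00  7.80584372e-04 -1.23654037e-02]
```

View pics/w3.png

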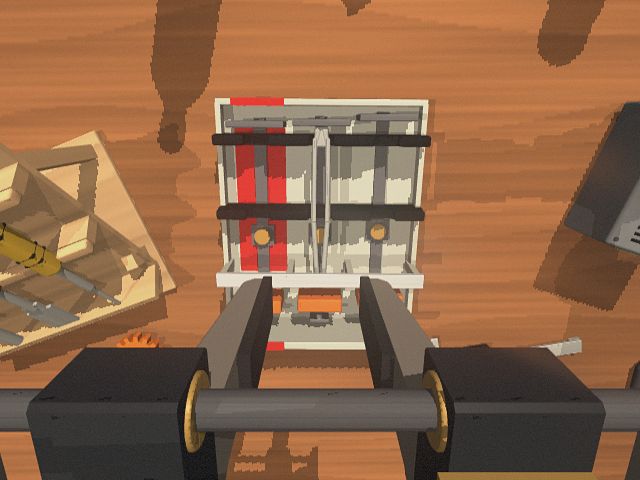

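The tray is in full view. The rails lie at v≈140 and v≈212, and the bar at v≈280. Place 1's lip is at (255,122), place 3's at (390,116), and the floor slots are at u≈262 and u≈381. I'll cast these points now.

```bash
python3 - <<'E'
from h import *
np.set_printoptions(precision=4,suppress=True)
P=([0.5367,0.0330,0.2456],[3.1414,.0008,-.0124])
w=lambda u,v,z:ray('wrist',u,v,z,P)
for n,a in dict(railU_L=(212,138,.04),railU_R=(431,140,.04),railL_L=(217,210,.04),railL_R=(425,212,.04),barL=(217,279,.056),barR=(424,281,.056),slot1=(262,175,.006),slot3=(381,175,.006),slot1lo=(263,268,.006),lip1=(255,121,.044),lip2=(322,119,.044),lip3=(390,114,.044),wallL=(215,102,.04),wallR=(428,102,.04),tw=(320,150,.042),tw2=(320,265,.04)).items(): print(n,w(*a))
print('rack: pick butt/neck',w(0,232,.13),w(58,268,.09))
E
```

```text
railU_L [0.5992 0.1266 0.04  ]
railU_R [ 0.595  -0.0718  0.04  ]
railL_L [0.5325 0.1274 0.04  ]
railL_R [ 0.5281 -0.0706  0.04  ]
barL [0.4685 0.1288 0.056 ]
barR [ 0.464  -0.0696  0.056 ]
slot1 [0.5606 0.0875 0.006 ]
slot3 [ 0.5591 -0.033   0.006 ]
slot1lo [0.4601 0.0914 0.006 ]
lip1 [0.6136 0.0863 0.044 ]
lip2 [0.6145 0.0269 0.044 ]
lip3 [ 0.618 -0.033  0.044]
wallL [0.6301 0.1213 0.04  ]
wallR [ 0.6278 -0.0669  0.04  ]
tw [0.5875 0.0289 0.042 ]
tw2 [0.4756 0.0299 0.04  ]
rack: pick butt/neck [0.538  0.2654 0.13  ] [0.4944 0.2556 0.09  ]
```

```bash
python3 - <<'E'
from h import *
plan([.458,.305,.175],[np.pi,-.698,.335],12)
E
```

```text
1 d [-0.69 -2.27  0.59] r [ 0.58  3.3  -1.6 ]
2 d [-0.66 -2.28  0.57] r [ 0.58  3.3  -1.6 ]
3 d [-0.63 -2.29  0.56] r [ 0.58  3.3  -1.6 ]
4 d [-0.6  -2.3   0.55] r [ 0.58  3.3  -1.6 ]
5 d [-0.56 -2.31  0.54] r [ 0.58  3.3  -1.6 ]
6 d [-0.53 -2.32  0.53] r [ 0.58  3.3  -1.6 ]
7 d [-0.49 -2.33  0.52] r [ 0.58  3.3  -1.6 ]
8 d [-0.46 -2.34  0.52] r [ 0.58  3.3  -1.6 ]
9 d [-0.42 -2.35  0.52] r [ 0.58  3.3  -1.6 ]
10 d [-0.39 -2.35  0.52] r [ 0.58  3.3  -1.6 ]
11 d [-0.35 -2.36  0.52] r [ 0.58  3.3  -1.6 ]
12 d [-0.32 -2.36  0.52] r [ 0.58  3.3  -1.6 ]
```

```bash
python3 -m creep '[{"claw":4,"dx":-0.69,"dy":-2.27,"dz":0.59,"rx":0.58,"ry":3.3,"rz":-1.6},{"claw":4,"dx":-0.66,"dy":-2.28,"dz":0.57,"rx":0.58,"ry":3.3,"rz":-1.6},{"claw":4,"dx":-0.63,"dy":-2.29,"dz":0.56,"rx":0.58,"ry":3.3,"rz":-1.6},{"claw":4,"dx":-0.6,"dy":-2.3,"dz":0.55,"rx":0.58,"ry":3.3,"rz":-1.6},{"claw":4,"dx":-0.56,"dy":-2.3,"dz":0.54,"rx":0.58,"ry":3.3,"rz":-1.6}]' >/dev/null && python3 -m creep '[{"claw":4,"dx":-0.53,"dy":-2.32,"dz":0.53,"rx":0.58,"ry":3.3,"rz":-1.6},{"claw":4,"dx":-0.5,"dy":-2.33,"dz":0.52,"rx":0.58,"ry":3.3,"rz":-1.6},{"claw":4,"dx":-0.46,"dy":-2.34,"dz":0.52,"rx":0.58,"ry":3.3,"rz":-1.6},{"claw":4,"dx":-0.42,"dy":-2.35,"dz":0.52,"rx":0.58,"ry":3.3,"rz":-1.6},{"claw":4,"dx":-0.39,"dy":-2.35,"dz":0.52,"rx":0.58,"ry":3.3,"rz":-1.6}]' >/dev/null && python3 -m creep '[{"claw":4,"dx":-0.35,"dy":-2.36,"dz":0.52,"rx":0.58,"ry":3.3,"rz":-1.6},{"claw":4,"dx":-0.32,"dy":-2.36,"dz":0.52,"rx":0.58,"ry":3.3,"rz":-1.6},{"claw":4,"dx":0,"dy":0,"dz":0,"rx":0,"ry":0,"rz":0},{"claw":4,"dx":0,"dy":0,"dz":0,"rx":0,"ry":0,"rz":0}]' && python3 - <<'E'
from h import *
import cv2
s=sense();im=capture('wrist');print(s['tcp_pos'],s['orientation'],s['joint_positions'])
cv2.imwrite('pics/w4.png',im[:,:,::-1])
E
```

```text
time_s: 5.27
tcp_pos: [0.4575, 0.3041, 0.1735]
orientation: [3.14, -0.695, 0.336]
ft_force: [0.1, -0.5, 0.1]
gripper_width: 0.0399
finger_force: 0.0
[0.45747182 0.30412878 0.17350813] [ 3.13987652 -0.69479721  0.3357998 ] [ 0.38756378 -0.34391482  2.30191964 -0.07400527  0.49065632  1.6758783 ]
```

View pics/w4.png

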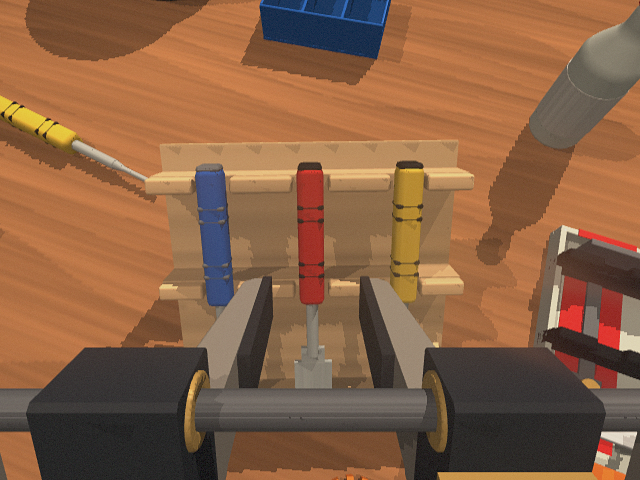

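The spatula is upright in the picture: butt at (310,163), handle end at (312,303), fingers centred on u≈316. So only small corrections are needed.

```bash
python3 - <<'E'
from h import *
p=camera_params('wrist');H=p['hand_eye']
def t(u,v,d):
    r=H[:3,:3]@np.array([(u-p['cx'])/p['fx'],(v-p['cy'])/p['fy'],1]);c=H[:3,3]
    return c+r*(d-c[2])/r[2]
for d in(.05,.06,.065,.07,.08):
    a=t(310.3,163,d-.008);b=t(312,303,d-.008)
    print(d,np.round(a*1000,1),np.round(b*1000,1),'len',np.round(1e3*np.linalg.norm(a-b),1),'orig x',np.round(1e3*(b+(a-b)*43/91),1)[:2], 'pick',np.round(1e3*t(406,240,d-.008),1),'drv',np.round(1e3*t(216,240,d-.008),1))
E
```

```text
0.05 [56.3 -3.3 42. ] [-23.2  -2.6  42. ] len 79.5 orig x [14.4 -2.9] pick [14.6 48.9 42. ] drv [ 14.6 -55.1  42. ]
0.06 [55.3 -3.4 52. ] [-28.   -2.7  52. ] len 83.3 orig x [11.3 -3. ] pick [11.6 51.3 52. ] drv [ 11.5 -57.7  52. ]
0.065 [54.7 -3.5 57. ] [-30.5  -2.7  57. ] len 85.2 orig x [ 9.8 -3.1] pick [10.  52.5 57. ] drv [ 10. -59.  57.]
0.07 [54.2 -3.6 62. ] [-32.9  -2.8  62. ] len 87.1 orig x [ 8.3 -3.2] pick [ 8.5 53.6 62. ] drv [  8.5 -60.2  62. ]
0.08 [53.1 -3.7 72. ] [-37.7  -2.9  72. ] len 90.8 orig x [ 5.2 -3.3] pick [ 5.5 56.  72. ] drv [  5.4 -62.8  72. ]
```

```bash
python3 -m creep '[{"claw":4,"dx":0.6,"dy":-0.32,"dz":2.5,"rx":0,"ry":0,"rz":0},{"claw":4,"dx":0,"dy":0,"dz":3,"rx":0,"ry":0,"rz":0},{"claw":4,"dx":0,"dy":0,"dz":2,"rx":0,"ry":0,"rz":0},{"claw":4,"dx":0,"dy":0,"dz":2,"rx":0,"ry":0,"rz":0},{"claw":4,"dx":0,"dy":0,"dz":0,"rx":0,"ry":0,"rz":0}]' 40 && python3 -m creep '[{"claw":1,"dx":0,"dy":0,"dz":0,"rx":0,"ry":0,"rz":0},{"claw":1,"dx":0,"dy":0,"dz":0,"rx":0,"ry":0,"rz":0},{"claw":1,"dx":0,"dy":0,"dz":0,"rx":0,"ry":0,"rz":0},{"claw":1,"dx":0,"dy":0,"dz":0,"rx":0,"ry":0,"rz":0},{"claw":1,"dx":0,"dy":0,"dz":0,"rx":0,"ry":0,"rz":0}]' 40 && python3 -c "
from station import *;print(sense()['joint_positions'])"
```

```text
time_s: 5.73
tcp_pos: [0.5212, 0.3272, 0.1037]
orientation: [3.14, -0.694, 0.331]
ft_force: [-0.4, 1.3, 0.1]
gripper_width: 0.0401
finger_force: 0.0
time_s: 6.15
tcp_pos: [0.52, 0.3293, 0.1082]
orientation: [3.14, -0.701, 0.336]
ft_force: [-4.1, -6.0, 6.4]
gripper_width: 0.0159
finger_force: 40.0
[ 0.38678074 -0.01467904  2.17764691 -0.12469271  0.28053753  1.7296544 ]
```

```bash
python3 -m creep '[{"claw":1,"dx":0,"dy":0,"dz":-1,"rx":0,"ry":0,"rz":0},{"claw":1,"dx":0,"dy":0,"dz":-2,"rx":0,"ry":0,"rz":0},{"claw":1,"dx":0,"dy":0,"dz":-3,"rx":0,"ry":0,"rz":0},{"claw":1,"dx":0,"dy":0,"dz":-3,"rx":0,"ry":0,"rz":0},{"claw":1,"dx":0,"dy":0,"dz":-3,"rx":0,"ry":0,"rz":0}]' && python3 -m creep '[{"claw":1,"dx":0,"dy":0,"dz":-1,"rx":0,"ry":0,"rz":0},{"claw":1,"dx":0,"dy":0,"dz":0,"rx":0,"ry":0,"rz":0},{"claw":1,"dx":0,"dy":0,"dz":0,"rx":0,"ry":0,"rz":0}]' && python3 - <<'E'
from h import *
import cv2
s=sense();im=capture('wrist');a=capture('side');b=capture('top')
cv2.imwrite('pics/w5.png',im[:,:,::-1]);cv2.imwrite('pics/s5.png',a[:,:,::-1]);cv2.imwrite('pics/t5.png',b[:,:,::-1])
A=cv2.resize(a[200:340,220:380,::-1],None,fx=2.5,fy=2.5);B=cv2.resize(im[:,:,::-1],(400,300));C=cv2.resize(b[215:310,200:300,::-1],None,fx=2.6,fy=2.6)
o=np.zeros((600,800,3),np.uint8);o[:350,:400]=A;o[:300,400:]=B;o[320:320+C.shape[0],420:420+C.shape[1]]=C
cv2.imwrite('pics/c5.png',o);print(s['tcp_pos'],s['orientation'])
E
```

```text
time_s: 6.57
tcp_pos: [0.4451, 0.3036, 0.1989]
orientation: [3.141, -0.697, 0.335]
ft_force: [-0.0, -0.1, 1.2]
gripper_width: 0.0155
finger_force: 40.0
time_s: 6.82
tcp_pos: [0.4404, 0.3021, 0.2067]
orientation: [3.141, -0.7, 0.335]
ft_force: [-0.5, -0.6, -1.2]
gripper_width: 0.0155
finger_force: 40.0
[0.44043198 0.30205222 0.20673596] [ 3.14123803 -0.7001509   0.33481156]
```

View pics/c5.png

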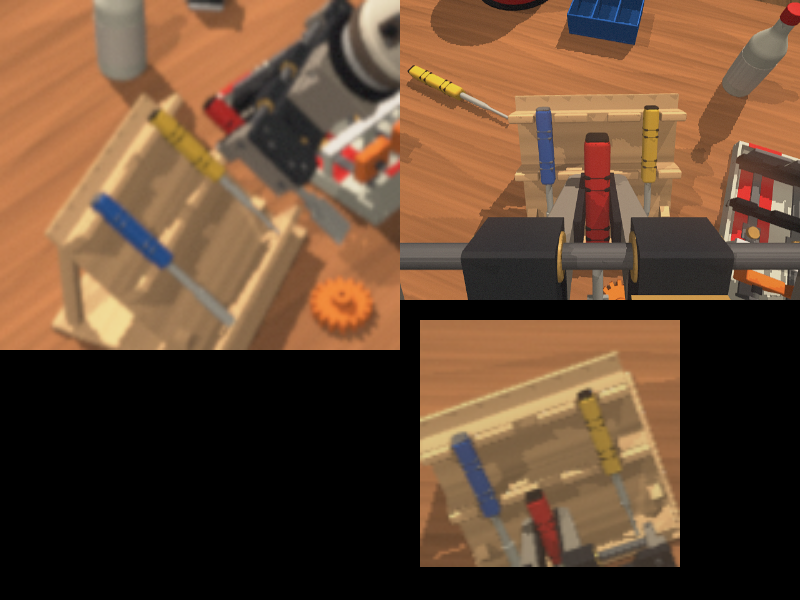

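The spatula is held straight: its butt is at wrist pixel (315,216), and its blade end is at about (353,298) in the side view. I'll work out where the butt and tip sit in the hand.

```bash
python3 - <<'E'
from h import *
import cv2
p=camera_params('wrist');H=p['hand_eye']
def t(u,v,d):
    r=H[:3,:3]@np.array([(u-p['cx'])/p['fx'],(v-p['cy'])/p['fy'],1]);c=H[:3,3]
    return c+r*(d-c[2])/r[2]
im=cv2.imread('pics/w5.png');print('col',[ (v,im[v,316].tolist()) for v in range(206,236,3)])
for d in(-.015,-.019,-.023): print(d,t(316,213,d-.008))
pos=np.array([0.44043198,0.30205222,0.20673596]);R=Ro.from_euler('xyz',[3.14123803,-0.7001509,0.33481156]).as_matrix()
q=camera_params('side')
def yz(u,v):
    d=R.T@(q['R'].T@np.array([(u-q['cx'])/q['fx'],(v-q['cy'])/q['fy'],1]));c=R.T@(-q['R'].T@q['t']-pos)
    return c-d*c[1]/d[1]
print('tip',yz(353,298),'butt',yz(220+212/2.5,200+100/2.5))
s=cv2.imread('pics/s5.png');cv2.imwrite('pics/s5c.png',cv2.resize(s[235:325,290:380],None,fx=6,fy=6,interpolation=cv2.INTER_CUBIC))
E
```

```text
col [(206, [77, 113, 146]), (209, [77, 113, 148]), (212, [51, 72, 94]), (215, [45, 57, 75]), (218, [37, 49, 68]), (221, [51, 59, 73]), (224, [45, 54, 68]), (227, [33, 44, 73]), (230, [49, 63, 217]), (233, [44, 52, 186])]
-0.015 [ 0.04492712 -0.00043612 -0.023     ]
-0.019 [ 0.04586058 -0.00044183 -0.027     ]
-0.023 [ 0.04679404 -0.00044754 -0.031     ]
tip [-0.13462287  0.          0.00311261] butt [ 3.97898419e-02 -1.11022302e-16 -2.09979755e-02]
```

View pics/s5c.png

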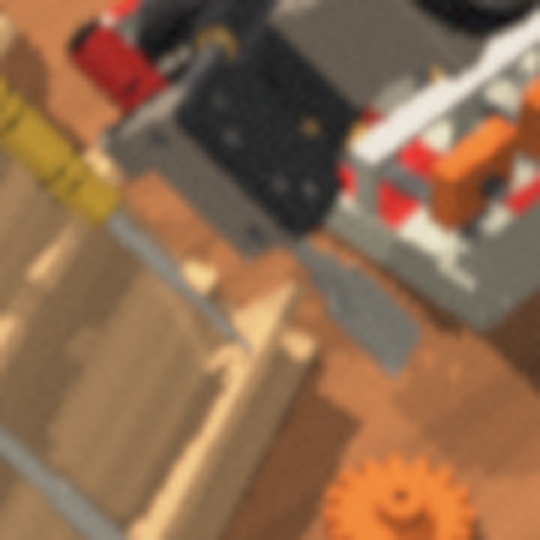

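```bash
python3 - <<'E'
from h import *
pos=np.array([0.44043198,0.30205222,0.20673596]);R=Ro.from_euler('xyz',[3.14123803,-0.7001509,0.33481156]).as_matrix()
q=camera_params('side')
def yz(u,v):
    d=R.T@(q['R'].T@np.array([(u-q['cx'])/q['fx'],(v-q['cy'])/q['fy'],1]));c=R.T@(-q['R'].T@q['t']-pos)
    return np.round(1e3*(c-d*c[1]/d[1]),1)
f=lambda x,y:yz(290+(x+.5)/6-.5,235+(y+.5)/6-.5)
for n,a in dict(tip=(407,354),tipA=(397,378),tipB=(417,330),neck=(300,247),buttc=(85,45),red_lo=(126,107)).items(): print(n,f(*a))
E
```

```text
tip [-129.7   -0.   -17.3]
tipA [-136.7    0.    -4.2]
tipB [-122.8    0.   -30.2]
neck [-71.8   0.  -17.8]
buttc [ 37.2   0.  -14. ]
red_lo [ 9.1  0.  -5.9]
```

```bash
cat >> h.py <<'E'
PL={1:np.array([.5622,.0882,.038]),3:np.array([.5598,-.0318,.038])}
PSI=-.021
def tipgoal(k,xt,zt,th,tip=(-.128,0,-.018),dy=0):
    rpy=[np.pi,-th,PSI]; Rg=Ro.from_euler('xyz',rpy).as_matrix()
    return PL[k]+Ro.from_euler('z',PSI).as_matrix()@np.array([xt,dy,zt])-Rg@np.array(tip),rpy
E
python3 - <<'E'
from h import *
np.set_printoptions(precision=3,suppress=True)
print('bottle',ray('top',323.5,161,.16))
s=sense();p=s['tcp_pos']+[0,0,.06]
g=tipgoal(1,-.075,.07,.35);print(g)
plan(*g,10,start=(p,s['orientation']))
E
```

```text
bottle [0.762 0.136 0.16 ]
(array([0.614, 0.087, 0.135]), [3.141592653589793, -0.35, -0.021])
1 d [-0.11  2.59  1.59] r [-1.02 -1.96  1.77]
2 d [0.02 2.57 1.64] r [-1.02 -1.96  1.77]
3 d [0.16 2.53 1.68] r [-1.02 -1.96  1.77]
4 d [0.3  2.5  1.72] r [-1.02 -1.96  1.77]
5 d [0.43 2.46 1.75] r [-1.02 -1.96  1.77]
6 d [0.57 2.41 1.78] r [-1.02 -1.96  1.77]
7 d [0.7  2.36 1.8 ] r [-1.02 -1.96  1.77]
8 d [0.84 2.3  1.81] r [-1.02 -1.96  1.77]
9 d [0.97 2.24 1.82] r [-1.02 -1.96  1.77]
10 d [1.1  2.18 1.83] r [-1.02 -1.96  1.77]
```

```bash
python3 -m creep '[{"claw":1,"dx":1.93,"dy":0,"dz":-2.3,"rx":0,"ry":0,"rz":0},{"claw":1,"dx":1.93,"dy":0,"dz":-2.3,"rx":0,"ry":0,"rz":0},{"claw":1,"dx":-0.1,"dy":2.59,"dz":1.6,"rx":-1.02,"ry":-1.96,"rz":1.77},{"claw":1,"dx":0,"dy":2.57,"dz":1.64,"rx":-1.02,"ry":-1.96,"rz":1.77},{"claw":1,"dx":0.16,"dy":2.53,"dz":1.68,"rx":-1.02,"ry":-1.96,"rz":1.77}]' && python3 -m creep '[{"claw":1,"dx":0.3,"dy":2.5,"dz":1.72,"rx":-1.02,"ry":-1.96,"rz":1.77},{"claw":1,"dx":0.43,"dy":2.46,"dz":1.75,"rx":-1.02,"ry":-1.96,"rz":1.77},{"claw":1,"dx":0.57,"dy":2.41,"dz":1.78,"rx":-1.02,"ry":-1.96,"rz":1.77},{"claw":1,"dx":0.7,"dy":2.36,"dz":1.8,"rx":-1.02,"ry":-1.96,"rz":1.77},{"claw":1,"dx":0.84,"dy":2.3,"dz":1.8,"rx":-1.02,"ry":-1.96,"rz":1.77}]' && python3 -m creep '[{"claw":1,"dx":0.97,"dy":2.24,"dz":1.8,"rx":-1.02,"ry":-1.96,"rz":1.77},{"claw":1,"dx":1.1,"dy":2.18,"dz":1.8,"rx":-1.02,"ry":-1.96,"rz":1.77},{"claw":1,"dx":0,"dy":0,"dz":0,"rx":0,"ry":0,"rz":0},{"claw":1,"dx":0,"dy":0,"dz":0,"rx":0,"ry":0,"rz":0}]' && python3 - <<'E'
from h import *
import cv2
s=sense();a=capture('side');b=capture('top');im=capture('wrist');print(s['tcp_pos'],s['orientation'])
A=cv2.resize(a[190:290,300:440,::-1],None,fx=3.4,fy=3.4);C=cv2.resize(b[205:325,310:420,::-1],None,fx=2.9,fy=2.9);B=cv2.resize(im[:,:,::-1],(320,240))
o=np.zeros((600,800,3),np.uint8);o[:340,:476]=A;o[:C.shape[0],480:480+C.shape[1]]=C;o[350:590,:320]=B
cv2.imwrite('pics/c6.png',o);cv2.imwrite('pics/w6.png',im[:,:,::-1])
plan(*tipgoal(1,-.076,-.010,.35),5)
E
```

```text
time_s: 7.38
tcp_pos: [0.4932, 0.237, 0.2265]
orientation: [-3.126, -0.593, 0.219]
ft_force: [0.3, -0.2, -0.8]
gripper_width: 0.0159
finger_force: 40.0
time_s: 7.8
tcp_pos: [0.5799, 0.1289, 0.1602]
orientation: [-3.13, -0.417, 0.043]
ft_force: [0.7, 0.8, -0.3]
gripper_width: 0.0157
finger_force: 40.0
time_s: 8.13
tcp_pos: [0.6138, 0.0865, 0.1346]
orientation: [-3.141, -0.348, -0.022]
ft_force: [-0.5, 0.3, -0.9]
gripper_width: 0.0161
finger_force: 40.0
[0.61381712 0.08647941 0.13455526] [-3.14073467 -0.34798171 -0.02249541]
1 d [-0.58  0.02  1.54] r [-0.01 -0.02  0.01]
2 d [-0.58  0.02  1.54] r [-0.01 -0.02  0.01]
3 d [-0.58  0.02  1.54] r [-0.01 -0.02  0.01]
4 d [-0.58  0.02  1.54] r [-0.01 -0.02  0.01]
5 d [-0.58  0.02  1.54] r [-0.01 -0.02  0.01]
```

View pics/c6.png

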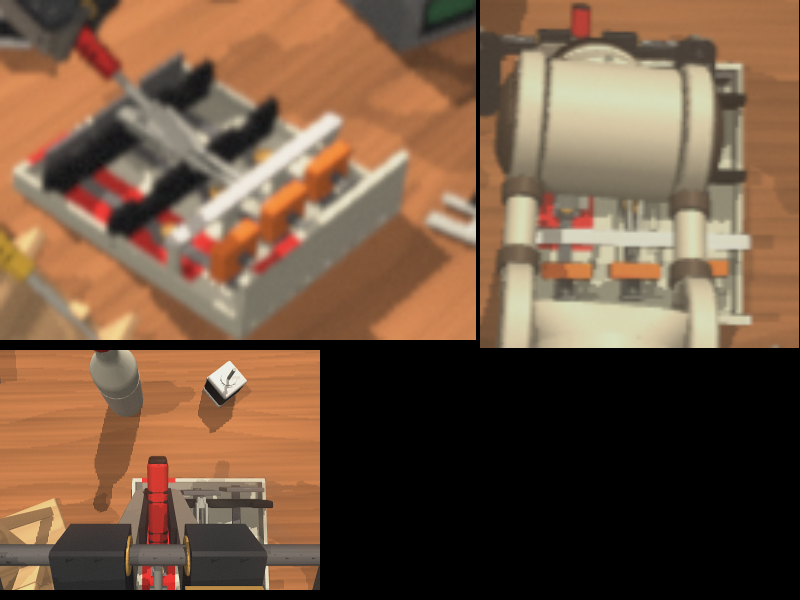

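The side view shows the blade over the rails behind the bar, at about (215,140) in the crop. That was the last of my ten pictures, so I go on by numbers and touch from here. Lowering the tip behind the bar.

```bash
python3 -m creep '[{"claw":1,"dx":-0.58,"dy":0,"dz":1.54,"rx":0,"ry":0,"rz":0},{"claw":1,"dx":-0.58,"dy":0,"dz":1.54,"rx":0,"ry":0,"rz":0},{"claw":1,"dx":-0.58,"dy":0.1,"dz":1.54,"rx":0,"ry":0,"rz":0},{"claw":1,"dx":-0.58,"dy":0,"dz":1.54,"rx":0,"ry":0,"rz":0},{"claw":1,"dx":-0.58,"dy":0,"dz":1.54,"rx":0,"ry":0,"rz":0}]' && python3 -m creep '[{"claw":1,"dx":0,"dy":0,"dz":0,"rx":0,"ry":0,"rz":0},{"claw":1,"dx":0,"dy":0,"dz":0,"rx":0,"ry":0,"rz":0}]' && python3 - <<'E'
from h import *
plan(*tipgoal(1,-.106,-.010,.35),4)
E
```

```text
time_s: 8.7
tcp_pos: [0.6131, 0.0876, 0.0556]
orientation: [-3.141, -0.354, -0.019]
ft_force: [0.6, -0.4, -1.1]
gripper_width: 0.0157
finger_force: 40.0
time_s: 8.87
tcp_pos: [0.6124, 0.0873, 0.0552]
orientation: [-3.141, -0.352, -0.02]
ft_force: [-1.0, 0.8, -0.6]
gripper_width: 0.0154
finger_force: 40.0
1 d [-0.7   0.   -0.25] r [-0.02 -0.02  0.02]
2 d [-0.7   0.   -0.25] r [-0.02 -0.02  0.02]
3 d [-0.7   0.   -0.25] r [-0.02 -0.02  0.02]
4 d [-0.7   0.   -0.25] r [-0.02 -0.02  0.02]
```

```bash
python3 -m creep '[{"claw":1,"dx":-0.7,"dy":0,"dz":-0.25,"rx":0,"ry":0,"rz":0},{"claw":1,"dx":-0.7,"dy":0,"dz":-0.25,"rx":0,"ry":0,"rz":0},{"claw":1,"dx":-0.7,"dy":0,"dz":-0.25,"rx":0,"ry":0,"rz":0},{"claw":1,"dx":-0.7,"dy":0,"dz":-0.25,"rx":0,"ry":0,"rz":0},{"claw":1,"dx":0,"dy":0,"dz":0,"rx":0,"ry":0,"rz":0}]' | sed -n 2,4p
python3 -m creep '[{"claw":1,"dx":0,"dy":0,"dz":0,"rx":0,"ry":0,"rz":0}]' | sed -n 2,4p
python3 -m creep '[{"claw":1,"dx":0,"dy":0,"dz":0,"rx":0,"ry":0,"rz":0}]' | sed -n 2,4p
for i in 1; do
python3 -m creep '[{"claw":1,"dx":-0.19,"dy":0,"dz":-0.07,"rx":0,"ry":0,"rz":0},{"claw":1,"dx":0,"dy":0,"dz":0,"rx":0,"ry":0,"rz":0}]' | sed -n 2,4p
python3 -m creep '[{"claw":1,"dx":-0.19,"dy":0,"dz":-0.07,"rx":0,"ry":0,"rz":0},{"claw":1,"dx":0,"dy":0,"dz":0,"rx":0,"ry":0,"rz":0}]' | sed -n 2,4p
python3 -m creep '[{"claw":1,"dx":-0.19,"dy":0,"dz":-0.07,"rx":0,"ry":0,"rz":0},{"claw":1,"dx":0,"dy":0,"dz":0,"rx":0,"ry":0,"rz":0}]' | sed -n 2,4p
done
```

```text
tcp_pos: [0.582, 0.0874, 0.0549]
orientation: [-3.141, -0.352, -0.02]
ft_force: [0.3, 0.6, -0.8]
tcp_pos: [0.5834, 0.0872, 0.0553]
orientation: [-3.141, -0.353, -0.021]
ft_force: [0.4, 0.3, -0.8]
tcp_pos: [0.584, 0.087, 0.0554]
orientation: [-3.141, -0.353, -0.021]
ft_force: [0.6, -0.5, -0.9]
tcp_pos: [0.5817, 0.0871, 0.055]
orientation: [-3.141, -0.352, -0.021]
ft_force: [-0.2, -0.2, -0.5]
tcp_pos: [0.5794, 0.0872, 0.0548]
orientation: [-3.141, -0.352, -0.021]
ft_force: [-0.2, 0.3, -0.2]
tcp_pos: [0.5773, 0.0873, 0.0548]
orientation: [-3.141, -0.352, -0.021]
ft_force: [-0.3, 1.3, -0.2]
```

```bash

python3 -m creep '[{"claw":1,"dx":-0.1,"dy":0,"dz":-0.035,"rx":0,"ry":0,"rz":0},{"claw":1,"dx":0,"dy":0,"dz":0,"rx":0,"ry":0,"rz":0}]' | sed -n '2p;4p'
python3 -m creep '[{"claw":1,"dx":-0.1,"dy":0,"dz":-0.035,"rx":0,"ry":0,"rz":0},{"claw":1,"dx":0,"dy":0,"dz":0,"rx":0,"ry":0,"rz":0}]' | sed -n '2p;4p'
python3 -m creep '[{"claw":1,"dx":-0.1,"dy":0,"dz":-0.035,"rx":0,"ry":0,"rz":0},{"claw":1,"dx":0,"dy":0,"dz":0,"rx":0,"ry":0,"rz":0}]' | sed -n '2p;4p'
python3 -m creep '[{"claw":1,"dx":-0.1,"dy":0,"dz":-0.035,"rx":0,"ry":0,"rz":0},{"claw":1,"dx":0,"dy":0,"dz":0,"rx":0,"ry":0,"rz":0}]' | sed -n '2p;4p'
python3 -m creep '[{"claw":1,"dx":-0.1,"dy":0,"dz":-0.035,"rx":0,"ry":0,"rz":0},{"claw":1,"dx":0,"dy":0,"dz":0,"rx":0,"ry":0,"rz":0}]' | sed -n '2p;4p'
python3 -m creep '[{"claw":1,"dx":-0.1,"dy":0,"dz":-0.035,"rx":0,"ry":0,"rz":0},{"claw":1,"dx":0,"dy":0,"dz":0,"rx":0,"ry":0,"rz":0}]' | sed -n '2p;4p'
python3 -m creep '[{"claw":1,"dx":-0.1,"dy":0,"dz":-0.035,"rx":0,"ry":0,"rz":0},{"claw":1,"dx":0,"dy":0,"dz":0,"rx":0,"ry":0,"rz":0}]' | sed -n '2p;4p'
```

```text
tcp_pos: [0.5764, 0.0873, 0.0549]
ft_force: [0.0, -0.1, -1.4]
tcp_pos: [0.5754, 0.0873, 0.0549]
ft_force: [0.7, -0.6, -0.8]
tcp_pos: [0.5743, 0.0873, 0.0549]
ft_force: [-0.7, -0.4, 0.2]
tcp_pos: [0.5732, 0.0873, 0.0549]
ft_force: [0.7, -0.4, -1.2]
tcp_pos: [0.5722, 0.0874, 0.0549]
ft_force: [0.4, 0.0, -0.7]
tcp_pos: [0.5716, 0.0873, 0.0552]
ft_force: [1.4, 0.5, -1.0]
tcp_pos: [0.5707, 0.0873, 0.0553]
ft_force: [1.9, 0.2, -0.2]
```

```bash

python3 -m creep '[{"claw":1,"dx":0,"dy":0,"dz":0,"rx":0,"ry":0,"rz":0}]' | sed -n '2p;4p'
python3 -m creep '[{"claw":1,"dx":0,"dy":0,"dz":0,"rx":0,"ry":0,"rz":0}]' | sed -n '2p;4p'
python3 -m creep '[{"claw":1,"dx":-0.1,"dy":0,"dz":-0.035,"rx":0,"ry":0,"rz":0},{"claw":1,"dx":0,"dy":0,"dz":0,"rx":0,"ry":0,"rz":0}]' | sed -n '2p;4p'
python3 -m creep '[{"claw":1,"dx":-0.1,"dy":0,"dz":-0.035,"rx":0,"ry":0,"rz":0},{"claw":1,"dx":0,"dy":0,"dz":0,"rx":0,"ry":0,"rz":0}]' | sed -n '2p;4p'
python3 -m creep '[{"claw":1,"dx":0,"dy":0,"dz":0,"rx":0,"ry":0,"rz":0}]' | sed -n '2p;4p'
python3 -m creep '[{"claw":1,"dx":-0.1,"dy":0,"dz":-0.035,"rx":0,"ry":0,"rz":0},{"claw":1,"dx":0,"dy":0,"dz":0,"rx":0,"ry":0,"rz":0}]' | sed -n '2p;4p'
python3 -m creep '[{"claw":1,"dx":0,"dy":0,"dz":0,"rx":0,"ry":0,"rz":0}]' | sed -n '2p;4p'
```

```text
tcp_pos: [0.5707, 0.0873, 0.0553]
ft_force: [2.4, -0.4, -0.7]
tcp_pos: [0.5706, 0.0873, 0.0551]
ft_force: [2.0, 0.4, 0.0]
tcp_pos: [0.5693, 0.0874, 0.0551]
ft_force: [2.1, 0.2, 0.0]
tcp_pos: [0.5682, 0.0874, 0.055]
ft_force: [1.1, -0.3, 0.1]
tcp_pos: [0.5682, 0.0874, 0.055]
ft_force: [2.1, -0.5, 0.6]
tcp_pos: [0.5671, 0.0874, 0.0549]
ft_force: [2.5, -0.1, 0.6]
tcp_pos: [0.5671, 0.0874, 0.055]
ft_force: [2.6, 0.1, 0.2]
```

```bash
cat >> h.py <<'E'
def tipnow(k,tip=(-.128,0,-.018)):
    s=sense(); w=s['tcp_pos']+Ro.from_euler('xyz',s['orientation']).as_matrix()@np.array(tip)
    return Ro.from_euler('z',PSI).as_matrix().T@(w-PL[k])
E
python3 - <<'E'
from h import *
t=tipnow(1);print(t)
plan(*tipgoal(1,t[0]+.003,.0,.12,dy=t[1]),6)
E
```

```text
[-0.12137749 -0.00071452 -0.01039081]
1 d [-0.02  0.    0.34] r [-0.01 -2.22  0.  ]
2 d [-0.01  0.    0.34] r [-0.01 -2.22  0.  ]
3 d [0.01 0.   0.34] r [-0.01 -2.22  0.  ]
4 d [0.02 0.   0.34] r [-0.01 -2.22  0.  ]
5 d [0.03 0.   0.34] r [-0.01 -2.22  0.  ]
6 d [0.05 0.   0.34] r [-0.01 -2.22  0.  ]
```

```bash
python3 -m creep '[{"claw":1,"dx":0,"dy":-0.05,"dz":0.34,"rx":0,"ry":-2.22,"rz":0},{"claw":1,"dx":0,"dy":0,"dz":0.34,"rx":0,"ry":-2.22,"rz":0},{"claw":1,"dx":0,"dy":0,"dz":0.34,"rx":0,"ry":-2.22,"rz":0},{"claw":1,"dx":0.02,"dy":0,"dz":0.34,"rx":0,"ry":-2.22,"rz":0},{"claw":1,"dx":0.03,"dy":0,"dz":0.34,"rx":0,"ry":-2.22,"rz":0}]' 
python3 -m creep '[{"claw":1,"dx":0.05,"dy":0,"dz":0.34,"rx":0,"ry":-2.22,"rz":0},{"claw":1,"dx":0.4,"dy":0,"dz":0.05,"rx":0,"ry":0,"rz":0},{"claw":1,"dx":0,"dy":0,"dz":0,"rx":0,"ry":0,"rz":0},{"claw":1,"dx":0,"dy":0,"dz":0,"rx":0,"ry":0,"rz":0}]'
python3 -m creep '[{"claw":1,"dx":0,"dy":0,"dz":0,"rx":0,"ry":0,"rz":0}]' |sed -n '2p;4p'
python3 -m creep '[{"claw":1,"dx":0,"dy":0,"dz":0,"rx":0,"ry":0,"rz":0}]' |sed -n '2p;4p'
python3 -m creep '[{"claw":1,"dx":0,"dy":0,"dz":0,"rx":0,"ry":0,"rz":0}]' |sed -n '2p;4p'
python3 -c "
from h import *;print(tipnow(1))"
```

```text
time_s: 12.37
tcp_pos: [0.5717, 0.0879, 0.038]
orientation: [-3.141, -0.156, -0.021]
ft_force: [2.4, 0.4, -1.2]
gripper_width: 0.0156
finger_force: 40.0
time_s: 12.7
tcp_pos: [0.5764, 0.0879, 0.0347]
orientation: [-3.141, -0.119, -0.02]
ft_force: [-0.0, 0.6, -0.7]
gripper_width: 0.0153
finger_force: 40.0
tcp_pos: [0.5762, 0.0879, 0.0349]
ft_force: [-0.3, 0.2, -1.4]
tcp_pos: [0.5765, 0.0879, 0.0351]
ft_force: [-1.4, -0.8, -1.5]
tcp_pos: [0.5767, 0.0878, 0.0353]
ft_force: [-0.4, -0.3, 0.4]
[-1.14698221e-01 -1.32933455e-04 -1.09214184e-04]
```

```bash

python3 -m creep '[{"claw":1,"dx":-0.1,"dy":0,"dz":-0.01,"rx":0,"ry":0,"rz":0},{"claw":1,"dx":0,"dy":0,"dz":0,"rx":0,"ry":0,"rz":0},{"claw":1,"dx":0,"dy":0,"dz":0,"rx":0,"ry":0,"rz":0}]' |sed -n '2p;4p'
python3 -m creep '[{"claw":1,"dx":0,"dy":0,"dz":0,"rx":0,"ry":0,"rz":0}]' |sed -n '2p;4p'
python3 -m creep '[{"claw":1,"dx":-0.05,"dy":0,"dz":-0.01,"rx":0,"ry":0,"rz":0},{"claw":1,"dx":0,"dy":0,"dz":0,"rx":0,"ry":0,"rz":0}]' |sed -n '2p;4p'
python3 -m creep '[{"claw":1,"dx":0,"dy":0,"dz":0,"rx":0,"ry":0,"rz":0}]' |sed -n '2p;4p'
python3 -m creep '[{"claw":1,"dx":-0.05,"dy":0,"dz":-0.01,"rx":0,"ry":0,"rz":0},{"claw":1,"dx":0,"dy":0,"dz":0,"rx":0,"ry":0,"rz":0}]' |sed -n '2p;4p'
python3 -m creep '[{"claw":1,"dx":0,"dy":0,"dz":0,"rx":0,"ry":0,"rz":0}]' |sed -n '2p;4p'
python3 -m creep '[{"claw":1,"dx":-0.05,"dy":0,"dz":-0.01,"rx":0,"ry":0,"rz":0},{"claw":1,"dx":0,"dy":0,"dz":0,"rx":0,"ry":0,"rz":0}]' |sed -n '2p;4p'
python3 -m creep '[{"claw":1,"dx":0,"dy":0,"dz":0,"rx":0,"ry":0,"rz":0}]' |sed -n '2p;4p'
python3 -m creep '[{"claw":1,"dx":-0.05,"dy":0,"dz":-0.01,"rx":0,"ry":0,"rz":0},{"claw":1,"dx":0,"dy":0,"dz":0,"rx":0,"ry":0,"rz":0}]' |sed -n '2p;4p'
python3 -m creep '[{"claw":1,"dx":0,"dy":0,"dz":0,"rx":0,"ry":0,"rz":0}]' |sed -n '2p;4p'
python3 -m creep '[{"claw":1,"dx":-0.05,"dy":0,"dz":-0.01,"rx":0,"ry":0,"rz":0},{"claw":1,"dx":0,"dy":0,"dz":0,"rx":0,"ry":0,"rz":0}]' |sed -n '2p;4p'
python3 -m creep '[{"claw":1,"dx":0,"dy":0,"dz":0,"rx":0,"ry":0,"rz":0}]' |sed -n '2p;4p'
```

```text
tcp_pos: [0.576, 0.0878, 0.0353]
ft_force: [-0.6, -1.0, -0.5]
tcp_pos: [0.5762, 0.0878, 0.0354]
ft_force: [-0.2, 0.9, 0.4]
tcp_pos: [0.5756, 0.0878, 0.0353]
ft_force: [-0.2, -0.1, -0.4]
tcp_pos: [0.5757, 0.0878, 0.0353]
ft_force: [-0.0, -0.1, 0.6]
tcp_pos: [0.5751, 0.0878, 0.0353]
ft_force: [0.2, 0.5, -0.4]
tcp_pos: [0.5752, 0.0878, 0.0354]
ft_force: [0.2, -0.0, -0.8]
tcp_pos: [0.5746, 0.0878, 0.0354]
ft_force: [0.6, -0.2, -1.4]
tcp_pos: [0.5747, 0.0878, 0.0354]
ft_force: [0.0, -0.7, -0.3]
tcp_pos: [0.5741, 0.0878, 0.0354]
ft_force: [0.1, 0.5, -1.2]
tcp_pos: [0.5742, 0.0878, 0.0355]
ft_force: [-0.1, -0.0, -1.0]
tcp_pos: [0.574, 0.0878, 0.0357]
ft_force: [1.1, -0.4, -0.7]
tcp_pos: [0.574, 0.0878, 0.0357]
ft_force: [1.2, 0.3, -0.5]
```

```bash

python3 -m creep '[{"claw":1,"dx":-0.05,"dy":0,"dz":-0.01,"rx":0,"ry":0,"rz":0},{"claw":1,"dx":0,"dy":0,"dz":0,"rx":0,"ry":0,"rz":0}]' |sed -n '2p;4p'
python3 -m creep '[{"claw":1,"dx":-0.05,"dy":0,"dz":-0.01,"rx":0,"ry":0,"rz":0},{"claw":1,"dx":0,"dy":0,"dz":0,"rx":0,"ry":0,"rz":0}]' |sed -n '2p;4p'
python3 -m creep '[{"claw":1,"dx":-0.1,"dy":0,"dz":-0.01,"rx":0,"ry":0,"rz":0},{"claw":1,"dx":-0.1,"dy":0,"dz":-0.01,"rx":0,"ry":0,"rz":0},{"claw":1,"dx":0,"dy":0,"dz":0,"rx":0,"ry":0,"rz":0}]' |sed -n '2p;4p'
python3 -m creep '[{"claw":1,"dx":-0.1,"dy":0,"dz":-0.01,"rx":0,"ry":0,"rz":0},{"claw":1,"dx":-0.1,"dy":0,"dz":-0.01,"rx":0,"ry":0,"rz":0},{"claw":1,"dx":0,"dy":0,"dz":0,"rx":0,"ry":0,"rz":0}]' |sed -n '2p;4p'
python3 -m creep '[{"claw":1,"dx":-0.1,"dy":0,"dz":-0.01,"rx":0,"ry":0,"rz":0},{"claw":1,"dx":-0.1,"dy":0,"dz":-0.01,"rx":0,"ry":0,"rz":0},{"claw":1,"dx":-0.1,"dy":0,"dz":-0.01,"rx":0,"ry":0,"rz":0},{"claw":1,"dx":0,"dy":0,"dz":0,"rx":0,"ry":0,"rz":0}]' |sed -n '2p;4p'
python3 -m creep '[{"claw":1,"dx":-0.1,"dy":0,"dz":-0.01,"rx":0,"ry":0,"rz":0},{"claw":1,"dx":0,"dy":0,"dz":0,"rx":0,"ry":0,"rz":0},{"claw":1,"dx":0,"dy":0,"dz":0,"rx":0,"ry":0,"rz":0}]' 
python3 - <<'E'
from h import *
print(tipnow(1))
s=sense();print(s['moment'])
E
```

```text
tcp_pos: [0.5736, 0.0878, 0.0358]
ft_force: [1.7, 0.3, -1.2]
tcp_pos: [0.5729, 0.0878, 0.0357]
ft_force: [1.3, -0.1, 0.0]
tcp_pos: [0.5707, 0.0879, 0.0356]
ft_force: [2.5, 0.2, -0.6]
tcp_pos: [0.5687, 0.0879, 0.0356]
ft_force: [2.2, -0.4, -0.6]
tcp_pos: [0.5657, 0.088, 0.0355]
ft_force: [3.1, -0.6, -1.0]
time_s: 15.95
tcp_pos: [0.5647, 0.088, 0.0355]
orientation: [-3.141, -0.12, -0.021]
ft_force: [4.3, -0.9, 0.5]
gripper_width: 0.0157
finger_force: 40.0
[-1.26699755e-01 -2.29039675e-04  4.81507477e-06]
[-0.00927886 -0.56336794  0.02709508]
```

```bash
python3 - <<'E'
from h import *
plan(*tipgoal(1,-.1277,.0005,.0,dy=0),6)
E
```

```text
1 d [-0.07 -0.    0.24] r [-0.   -1.15  0.  ]
2 d [-0.06 -0.    0.25] r [-0.   -1.15  0.  ]
3 d [-0.06 -0.    0.25] r [-0.   -1.15  0.  ]
4 d [-0.05 -0.    0.25] r [-0.   -1.15  0.  ]
5 d [-0.05 -0.    0.25] r [-0.   -1.15  0.  ]
6 d [-0.04 -0.    0.25] r [-0.   -1.15  0.  ]
```

```bash
python3 -m creep '[{"claw":1,"dx":-0.1,"dy":0,"dz":0,"rx":0,"ry":0,"rz":0},{"claw":1,"dx":-0.05,"dy":0,"dz":0.24,"rx":0,"ry":-1.15,"rz":0},{"claw":1,"dx":-0.04,"dy":0,"dz":0.25,"rx":0,"ry":-1.15,"rz":0},{"claw":1,"dx":-0.04,"dy":0,"dz":0.25,"rx":0,"ry":-1.15,"rz":0},{"claw":1,"dx":-0.04,"dy":0,"dz":0.25,"rx":0,"ry":-1.15,"rz":0}]' 
python3 -m creep '[{"claw":1,"dx":-0.03,"dy":0,"dz":0.25,"rx":0,"ry":-1.15,"rz":0},{"claw":1,"dx":-0.03,"dy":0,"dz":0.25,"rx":0,"ry":-1.15,"rz":0},{"claw":1,"dx":0,"dy":0,"dz":0,"rx":0,"ry":0,"rz":0},{"claw":1,"dx":0,"dy":0,"dz":0,"rx":0,"ry":0,"rz":0}]' 
python3 -m creep '[{"claw":1,"dx":0,"dy":0,"dz":0,"rx":0,"ry":0,"rz":0},{"claw":1,"dx":0,"dy":0,"dz":0,"rx":0,"ry":0,"rz":0}]' 
python3 - <<'E'
from h import *
print(tipnow(1))
E
```

```text
time_s: 16.37
tcp_pos: [0.5629, 0.088, 0.0249]
orientation: [-3.141, -0.038, -0.021]
ft_force: [4.5, -0.8, -1.0]
gripper_width: 0.0156
finger_force: 40.0
time_s: 16.7
tcp_pos: [0.5624, 0.088, 0.0198]
orientation: [-3.141, 0.001, -0.021]
ft_force: [4.0, -0.9, -0.7]
gripper_width: 0.0155
finger_force: 40.0
time_s: 16.87
tcp_pos: [0.5623, 0.0881, 0.0202]
orientation: [-3.141, 0.0, -0.02]
ft_force: [4.6, -0.5, -0.9]
gripper_width: 0.0154
finger_force: 40.0
[-0.12791401 -0.00019914  0.00027152]
```

```bash
python3 -m creep '[{"claw":1,"dx":0,"dy":0,"dz":0.05,"rx":0,"ry":0,"rz":0},{"claw":1,"dx":0,"dy":0,"dz":0.05,"rx":0,"ry":0,"rz":0},{"claw":1,"dx":0,"dy":0,"dz":0,"rx":0,"ry":0,"rz":0}]' 
python3 -m creep '[{"claw":2,"dx":0,"dy":0,"dz":0,"rx":0,"ry":0,"rz":0},{"claw":4,"dx":0,"dy":0,"dz":0,"rx":0,"ry":0,"rz":0},{"claw":4,"dx":0,"dy":0,"dz":0,"rx":0,"ry":0,"rz":0},{"claw":4,"dx":0,"dy":0,"dz":0,"rx":0,"ry":0,"rz":0}]' 
python3 - <<'E'
from h import *
import cv2
s=sense();im=capture('wrist');cv2.imwrite('pics/w7.png',im[:,:,::-1])
# handle cross-section of red along columns near centre
hsv=cv2.cvtColor(im,cv2.COLOR_RGB2HSV);m=((hsv[...,0]<6)|(hsv[...,0]>172))&(hsv[...,1]>150)&(hsv[...,2]>70)
for v in range(150,380,12):
    x=np.where(m[v,270:360])[0]; print(v,(x.min()+270,x.max()+270,len(x)) if len(x) else None, im[v,316])
E
```

```text
time_s: 17.12
tcp_pos: [0.5623, 0.0881, 0.0194]
orientation: [-3.141, 0.0, -0.02]
ft_force: [4.7, 0.4, -0.6]
gripper_width: 0.0154
finger_force: 40.0
time_s: 17.45
tcp_pos: [0.5614, 0.0882, 0.0188]
orientation: [-3.141, 0.002, -0.02]
ft_force: [-0.8, 0.6, 0.7]
gripper_width: 0.0377
finger_force: 0.0
150 (np.int64(270), np.int64(359), 90) [246  69  60]
162 None [190 173 148]
174 None [113  96  86]
186 None [121 106  99]
198 None [160 142 132]
210 None [84 62 59]
222 (np.int64(295), np.int64(336), 42) [244  74  66]
234 (np.int64(295), np.int64(336), 42) [244  68  61]
246 (np.int64(285), np.int64(347), 63) [227  53  47]
258 (np.int64(270), np.int64(359), 90) [231  62  58]
270 (np.int64(270), np.int64(359), 90) [228  53  47]
282 (np.int64(274), np.int64(357), 84) [227  54  46]
294 (np.int64(275), np.int64(356), 70) [229  57  52]
306 (np.int64(275), np.int64(356), 82) [229  53  51]
318 (np.int64(275), np.int64(356), 82) [228  56  52]
330 (np.int64(272), np.int64(359), 88) [228  54  49]
342 (np.int64(297), np.int64(335), 39) [226  53  46]
354 (np.int64(298), np.int64(335), 38) [227  54  47]
366 (np.int64(298), np.int64(335), 38) [225  49  47]
378 (np.int64(297), np.int64(325), 9) [103  44  44]
```

```bash
python3 -m creep '[{"claw":4,"dx":0,"dy":0,"dz":-1,"rx":0,"ry":0,"rz":0},{"claw":4,"dx":0,"dy":0,"dz":-3,"rx":0,"ry":0,"rz":0},{"claw":4,"dx":0,"dy":0,"dz":-4,"rx":0,"ry":0,"rz":0},{"claw":4,"dx":0,"dy":0,"dz":-4,"rx":0,"ry":0,"rz":0},{"claw":4,"dx":0,"dy":0,"dz":-4,"rx":0,"ry":0,"rz":0}]' >/dev/null
python3 -m creep '[{"claw":4,"dx":0,"dy":0,"dz":-4,"rx":0,"ry":0,"rz":0},{"claw":4,"dx":0,"dy":0,"dz":0,"rx":0,"ry":0,"rz":0},{"claw":4,"dx":0,"dy":0,"dz":0,"rx":0,"ry":0,"rz":0}]' 
python3 - <<'E'
from h import *
import cv2
np.set_printoptions(precision=4,suppress=True)
s=sense();P=(s['tcp_pos'],s['orientation']);im=capture('wrist');cv2.imwrite('pics/w8.png',im[:,:,::-1])
hsv=cv2.cvtColor(im,cv2.COLOR_RGB2HSV).astype(int)
m=((hsv[...,0]<6)|(hsv[...,0]>172))&(hsv[...,1]>150)&(hsv[...,2]>70)
for v in range(90,300,8):
    r=np.where(m[v,200:440])[0]+200
    runs=np.split(r,np.where(np.diff(r)>1)[0]+1) if len(r) else []
    print(v,[(int(a[0]),int(a[-1])) for a in runs if len(a)>2],end=' ; ')
print()
for u in (312,316,320):
    print(u,[(v,im[v,u].tolist()) for v in range(110,165,3)])
E
```

```text
time_s: 18.17
tcp_pos: [0.5643, 0.0879, 0.2233]
orientation: [-3.141, -0.007, -0.02]
ft_force: [0.2, -0.2, -0.2]
gripper_width: 0.0396
finger_force: 0.0
90 [] ; 98 [] ; 106 [] ; 114 [] ; 122 [] ; 130 [(288, 343)] ; 138 [] ; 146 [] ; 154 [] ; 162 [(290, 292), (297, 302)] ; 170 [(307, 324)] ; 178 [(307, 324)] ; 186 [(290, 341)] ; 194 [(290, 341)] ; 202 [(291, 306), (311, 320), (325, 341)] ; 210 [(291, 340)] ; 218 [(291, 340)] ; 226 [(291, 340)] ; 234 [(291, 340)] ; 242 [(308, 324)] ; 250 [(308, 324)] ; 258 [(292, 303), (308, 323), (328, 339)] ; 266 [(292, 303), (328, 337)] ; 274 [(292, 303), (328, 334), (337, 339)] ; 282 [(292, 309), (322, 339)] ; 290 [(292, 309), (322, 339)] ; 298 [(292, 307), (325, 339)] ; 
312 [(110, [191, 120, 72]), (113, [195, 124, 78]), (116, [194, 123, 77]), (119, [192, 123, 74]), (122, [187, 119, 73]), (125, [184, 116, 73]), (128, [156, 103, 66]), (131, [232, 61, 52]), (134, [231, 64, 57]), (137, [225, 70, 58]), (140, [155, 145, 124]), (143, [159, 150, 129]), (146, [160, 148, 130]), (149, [126, 113, 102]), (152, [97, 85, 78]), (155, [136, 121, 112]), (158, [133
[... 238 characters left out ...]
, 46]), (134, [231, 65, 57]), (137, [226, 69, 61]), (140, [157, 148, 128]), (143, [158, 148, 128]), (146, [159, 147, 127]), (149, [117, 106, 94]), (152, [109, 95, 88]), (155, [134, 121, 110]), (158, [133, 119, 111]), (161, [113, 100, 92]), (164, [73, 60, 57])]
320 [(110, [194, 123, 75]), (113, [197, 128, 80]), (116, [199, 126, 81]), (119, [192, 122, 75]), (122, [183, 115, 71]), (125, [187, 122, 78]), (128, [155, 102, 65]), (131, [231, 59, 51]), (134, [231, 64, 56]), (137, [224, 70, 59]), (140, [159, 147, 125]), (143, [162, 149, 129]), (146, [154, 143, 120]), (149, [117, 105, 90]), (152, [110, 97, 90]), (155, [137, 122, 114]), (158, [132, 120, 111]), (161, [111, 99, 94]), (164, [77, 63, 52])]
```

The spatula is centred and home: the handle spans u 307–324, the tape 290–341, and the butt sits right behind the lip. Next, the pick.

```bash
python3 - <<'E'
from h import *
plan([.483,.253,.1745],[np.pi,-.698,.335],12)
E
```

```text
1 d [-0.69 -1.36  0.38] r [ 0.59  3.29 -1.63]
2 d [-0.67 -1.38  0.36] r [ 0.59  3.29 -1.63]
3 d [-0.66 -1.39  0.33] r [ 0.59  3.29 -1.63]
4 d [-0.63 -1.41  0.31] r [ 0.59  3.29 -1.63]
5 d [-0.61 -1.42  0.29] r [ 0.59  3.29 -1.63]
6 d [-0.59 -1.44  0.27] r [ 0.59  3.29 -1.63]
7 d [-0.56 -1.45  0.25] r [ 0.59  3.29 -1.63]
8 d [-0.53 -1.46  0.24] r [ 0.59  3.29 -1.63]
9 d [-0.5  -1.47  0.22] r [ 0.59  3.29 -1.63]
10 d [-0.47 -1.49  0.21] r [ 0.59  3.29 -1.63]
11 d [-0.44 -1.5   0.2 ] r [ 0.59  3.29 -1.63]
12 d [-0.41 -1.51  0.19] r [ 0.59  3.29 -1.63]
```

```bash
python3 -m creep '[{"claw":4,"dx":-0.69,"dy":-1.36,"dz":0.38,"rx":0.59,"ry":3.29,"rz":-1.63},{"claw":4,"dx":-0.67,"dy":-1.38,"dz":0.36,"rx":0.59,"ry":3.29,"rz":-1.63},{"claw":4,"dx":-0.66,"dy":-1.39,"dz":0.33,"rx":0.59,"ry":3.29,"rz":-1.63},{"claw":4,"dx":-0.63,"dy":-1.41,"dz":0.31,"rx":0.59,"ry":3.29,"rz":-1.63},{"claw":4,"dx":-0.61,"dy":-1.42,"dz":0.29,"rx":0.59,"ry":3.29,"rz":-1.63}]' >/dev/null && python3 -m creep '[{"claw":4,"dx":-0.59,"dy":-1.44,"dz":0.27,"rx":0.59,"ry":3.29,"rz":-1.63},{"claw":4,"dx":-0.56,"dy":-1.45,"dz":0.25,"rx":0.59,"ry":3.29,"rz":-1.63},{"claw":4,"dx":-0.53,"dy":-1.46,"dz":0.24,"rx":0.59,"ry":3.29,"rz":-1.63},{"claw":4,"dx":-0.5,"dy":-1.47,"dz":0.22,"rx":0.59,"ry":3.29,"rz":-1.63},{"claw":4,"dx":-0.47,"dy":-1.49,"dz":0.21,"rx":0.59,"ry":3.29,"rz":-1.63}]' >/dev/null && python3 -m creep '[{"claw":4,"dx":-0.44,"dy":-1.5,"dz":0.2,"rx":0.59,"ry":3.29,"rz":-1.63},{"claw":4,"dx":-0.41,"dy":-1.51,"dz":0.19,"rx":0.59,"ry":3.29,"rz":-1.63},{"claw":4,"dx":0,"dy":0,"dz":0,"rx":0,"ry":0,"rz":0},{"claw":4,"dx":0,"dy":0,"dz":0,"rx":0,"ry":0,"rz":0}]' 
python3 - <<'E'
from h import *
import cv2
s=sense();im=capture('wrist');cv2.imwrite('pics/w9.png',im[:,:,::-1]);print(s['tcp_pos'],s['orientation'])
hsv=cv2.cvtColor(im,cv2.COLOR_RGB2HSV).astype(int)
m=((hsv[...,0]>18)&(hsv[...,0]<32)&(hsv[...,1]>140)&(hsv[...,2]>80)).astype(np.uint8)
m=cv2.morphologyEx(m,cv2.MORPH_CLOSE,np.ones((9,3),np.uint8))
n,l,st,c=cv2.connectedComponentsWithStats(m)
for i in range(1,n):
    if st[i,4]>300: print(st[i],c[i])
for v in range(170,310,20):
    x=np.where(m[v,250:420])[0]; print(v,(x.min()+250,x.max()+250) if len(x) else None)
E
```

```text
time_s: 19.38
tcp_pos: [0.4806, 0.2529, 0.1704]
orientation: [-3.14, -0.69, 0.335]
ft_force: [1.0, 0.4, -0.1]
gripper_width: 0.0399
finger_force: 0.0
[0.48064116 0.25294709 0.17042683] [-3.14040139 -0.69043143  0.33522754]
[  0 125  28  31 453] [  9.29580574 139.88300221]
[ 303  172   28  137 3574] [317.27168439 238.78651371]
170 None
190 (np.int64(304), np.int64(330))
210 (np.int64(304), np.int64(330))
230 (np.int64(304), np.int64(330))
250 (np.int64(305), np.int64(330))
270 (np.int64(305), np.int64(330))
290 (np.int64(306), np.int64(330))
```

```bash
python3 -m creep '[{"claw":4,"dx":0.15,"dy":0.03,"dz":2.5,"rx":0,"ry":0,"rz":0},{"claw":4,"dx":0,"dy":0,"dz":2.5,"rx":0,"ry":0,"rz":0},{"claw":4,"dx":0,"dy":0,"dz":2,"rx":0,"ry":0,"rz":0},{"claw":4,"dx":0,"dy":0,"dz":1.9,"rx":0,"ry":0,"rz":0},{"claw":4,"dx":0,"dy":0,"dz":0,"rx":0,"ry":0,"rz":0}]' 40 && python3 -m creep '[{"claw":1,"dx":0,"dy":0,"dz":0,"rx":0,"ry":0,"rz":0},{"claw":1,"dx":0,"dy":0,"dz":0,"rx":0,"ry":0,"rz":0},{"claw":1,"dx":0,"dy":0,"dz":0,"rx":0,"ry":0,"rz":0},{"claw":1,"dx":0,"dy":0,"dz":0,"rx":0,"ry":0,"rz":0},{"claw":1,"dx":0,"dy":0,"dz":0,"rx":0,"ry":0,"rz":0}]' 40 && python3 -m creep '[{"claw":1,"dx":0,"dy":0,"dz":-1,"rx":0,"ry":0,"rz":0},{"claw":1,"dx":0,"dy":0,"dz":-2,"rx":0,"ry":0,"rz":0},{"claw":1,"dx":0,"dy":0,"dz":-3,"rx":0,"ry":0,"rz":0},{"claw":1,"dx":0,"dy":0,"dz":-3,"rx":0,"ry":0,"rz":0},{"claw":1,"dx":0,"dy":0,"dz":-3,"rx":0,"ry":0,"rz":0}]' && python3 -m creep '[{"claw":1,"dx":1.93,"dy":0,"dz":-2.3,"rx":0,"ry":0,"rz":0},{"claw":1,"dx":1.93,"dy":0,"dz":-2.3,"rx":0,"ry":0,"rz":0},{"claw":1,"dx":0,"dy":0,"dz":0,"rx":0,"ry":0,"rz":0},{"claw":1,"dx":0,"dy":0,"dz":0,"rx":0,"ry":0,"rz":0},{"claw":1,"dx":0,"dy":0,"dz":0,"rx":0,"ry":0,"rz":0}]' && python3 - <<'E'
from h import *
import cv2
s=sense();im=capture('wrist');a=capture('side');cv2.imwrite('pics/w10.png',im[:,:,::-1]);cv2.imwrite('pics/s10.png',a[:,:,::-1]);print(s['tcp_pos'].tolist(),s['orientation'].tolist())
p=camera_params('wrist');H=p['hand_eye']
def t(u,v,d):
    r=H[:3,:3]@np.array([(u-p['cx'])/p['fx'],(v-p['cy'])/p['fy'],1]);c=H[:3,3]
    return np.round(1e3*(c+r*(d-c[2])/r[2]),1)
print([(v,im[v,316].tolist()) for v in range(203,240,2)])
hsv=cv2.cvtColor(im,cv2.COLOR_RGB2HSV).astype(int)
m=((hsv[...,0]>18)&(hsv[...,0]<32)&(hsv[...,1]>140)&(hsv[...,2]>80))
for v in range(235,330,15):
    x=np.where(m[v,270:370])[0]; print(v,(x.min()+270,x.max()+270) if len(x) else None)
print(t(316,213,-.026),t(316,217,-.026),t(316,209,-.026))
w=plan(*tipgoal(3,-.075,.07,.35),14)
E
```

```text
time_s: 19.85
tcp_pos: [0.5389, 0.271, 0.1031]
orientation: [-3.14, -0.691, 0.333]
ft_force: [0.3, -0.3, 0.9]
gripper_width: 0.0399
finger_force: 0.0
time_s: 20.27
tcp_pos: [0.5385, 0.272, 0.1077]
orientation: [3.141, -0.699, 0.335]
ft_force: [-3.1, -2.8, 5.2]
gripper_width: 0.0154
finger_force: 40.0
time_s: 20.68
tcp_pos: [0.4638, 0.2463, 0.1987]
orientation: [-3.141, -0.695, 0.335]
ft_force: [-0.5, 0.8, -1.0]
gripper_width: 0.0156
finger_force: 40.0
time_s: 21.1
tcp_pos: [0.4648, 0.2466, 0.2575]
orientation: [-3.141, -0.695, 0.335]
ft_force: [0.1, -0.1, -1.8]
gripper_width: 0.0156
finger_force: 40.0
[0.4648061860717514, 0.2465676868169551, 0.25746260854942477] [-3.141209978091232, -0.6952069011142148, 0.3352116905690232]
[(203, [193, 146, 98]), (205, [200, 152, 103]), (207, [84, 63, 45]), (209, [85, 63, 47]), (211, [83, 62, 45]), (213, [83, 62, 44]), (215, [84, 65, 50]), (217, [79, 60, 44]), (219, [75, 59, 41]), (221, [59, 44, 37]), (223, [237, 202, 65]), (225, [229, 181, 61]), (227, [217, 166, 60]), (229, [193, 147, 54]), (231, [191, 145, 53]), (233, [188, 143, 51]), (235, [191, 1
[... 282 characters left out ...]
7), np.int64(334))
[ 45.6  -0.4 -26. ] [ 44.1  -0.4 -26. ] [ 47.1  -0.4 -26. ]
1 d [-0.29  2.23  0.88] r [-0.73 -1.39  1.27]
2 d [-0.22  2.22  0.91] r [-0.73 -1.39  1.27]
3 d [-0.15  2.22  0.94] r [-0.73 -1.39  1.27]
4 d [-0.08  2.21  0.98] r [-0.73 -1.39  1.27]
5 d [-0.01  2.2   1.  ] r [-0.73 -1.39  1.27]
6 d [0.07 2.18 1.03] r [-0.73 -1.39  1.27]
7 d [0.14 2.17 1.06] r [-0.73 -1.39  1.27]
8 d [0.21 2.15 1.08] r [-0.73 -1.39  1.27]
9 d [0.29 2.13 1.1 ] r [-0.73 -1.39  1.27]
10 d [0.36 2.11 1.12] r [-0.73 -1.39  1.27]
11 d [0.43 2.08 1.14] r [-0.73 -1.39  1.27]
12 d [0.51 2.06 1.15] r [-0.73 -1.39  1.27]
13 d [0.58 2.03 1.17] r [-0.73 -1.39  1.27]
14 d [0.66 2.   1.18] r [-0.73 -1.39  1.27]
```

```bash
python3 -m creep '[{"claw":1,"dx":-0.29,"dy":2.23,"dz":0.88,"rx":-0.73,"ry":-1.39,"rz":1.27},{"claw":1,"dx":-0.22,"dy":2.22,"dz":0.91,"rx":-0.73,"ry":-1.39,"rz":1.27},{"claw":1,"dx":-0.15,"dy":2.22,"dz":0.94,"rx":-0.73,"ry":-1.39,"rz":1.27},{"claw":1,"dx":-0.08,"dy":2.21,"dz":0.98,"rx":-0.73,"ry":-1.39,"rz":1.27},{"claw":1,"dx":0,"dy":2.2,"dz":1,"rx":-0.73,"ry":-1.39,"rz":1.27}]' >/dev/null && python3 -m creep '[{"claw":1,"dx":0.07,"dy":2.18,"dz":1.03,"rx":-0.73,"ry":-1.39,"rz":1.27},{"claw":1,"dx":0.14,"dy":2.17,"dz":1.06,"rx":-0.73,"ry":-1.39,"rz":1.27},{"claw":1,"dx":0.21,"dy":2.15,"dz":1.08,"rx":-0.73,"ry":-1.39,"rz":1.27},{"claw":1,"dx":0.29,"dy":2.13,"dz":1.1,"rx":-0.73,"ry":-1.39,"rz":1.27},{"claw":1,"dx":0.36,"dy":2.11,"dz":1.12,"rx":-0.73,"ry":-1.39,"rz":1.27}]' >/dev/null && python3 -m creep '[{"claw":1,"dx":0.43,"dy":2.08,"dz":1.14,"rx":-0.73,"ry":-1.39,"rz":1.27},{"claw":1,"dx":0.51,"dy":2.06,"dz":1.15,"rx":-0.73,"ry":-1.39,"rz":1.27},{"claw":1,"dx":0.58,"dy":2.03,"dz":1.17,"rx":-0.73,"ry":-1.39,"rz":1.27},{"claw":1,"dx":0.66,"dy":2,"dz":1.18,"rx":-0.73,"ry":-1.39,"rz":1.27},{"claw":1,"dx":0,"dy":0,"dz":0,"rx":0,"ry":0,"rz":0}]' >/dev/null && python3 -m creep '[{"claw":1,"dx":0,"dy":0,"dz":0,"rx":0,"ry":0,"rz":0},{"claw":1,"dx":0,"dy":0,"dz":0,"rx":0,"ry":0,"rz":0}]' && python3 - <<'E'
from h import *
T=(-.126,0,-.018);print(tipnow(3,T))
plan(*tipgoal(3,-.072,-.010,.35,T),5)
E
```

```text
time_s: 22.62
tcp_pos: [0.6117, -0.0319, 0.1362]
orientation: [-3.139, -0.351, -0.021]
ft_force: [0.0, 1.2, -0.2]
gripper_width: 0.0158
finger_force: 40.0
[-0.07260455  0.00097539  0.07188234]
1 d [-0.55  0.02  1.54] r [-0.03 -0.01 -0.  ]
2 d [-0.55  0.02  1.54] r [-0.03 -0.01 -0.  ]
3 d [-0.55  0.02  1.54] r [-0.03 -0.01 -0.  ]
4 d [-0.55  0.02  1.54] r [-0.03 -0.01 -0.  ]
5 d [-0.55  0.02  1.54] r [-0.03 -0.01 -0.  ]
```

```bash
python3 -m creep '[{"claw":1,"dx":-0.55,"dy":0.05,"dz":1.54,"rx":0,"ry":0,"rz":0},{"claw":1,"dx":-0.55,"dy":0.05,"dz":1.54,"rx":0,"ry":0,"rz":0},{"claw":1,"dx":-0.55,"dy":0,"dz":1.54,"rx":0,"ry":0,"rz":0},{"claw":1,"dx":-0.55,"dy":0,"dz":1.54,"rx":0,"ry":0,"rz":0},{"claw":1,"dx":-0.55,"dy":0,"dz":1.54,"rx":0,"ry":0,"rz":0}]' && python3 -m creep '[{"claw":1,"dx":0,"dy":0,"dz":0,"rx":0,"ry":0,"rz":0},{"claw":1,"dx":0,"dy":0,"dz":0,"rx":0,"ry":0,"rz":0},{"claw":1,"dx":0,"dy":0,"dz":0,"rx":0,"ry":0,"rz":0}]' && python3 - <<'E'
from h import *
T=(-.126,0,-.018);print(tipnow(3,T))
plan(*tipgoal(3,-.103,-.010,.35,T),4)
E
```

```text
time_s: 23.03
tcp_pos: [0.6129, -0.0323, 0.0554]
orientation: [-3.14, -0.353, -0.02]
ft_force: [0.4, 0.2, -0.5]
gripper_width: 0.0154
finger_force: 40.0
time_s: 23.28
tcp_pos: [0.614, -0.0332, 0.0571]
orientation: [-3.141, -0.354, -0.02]
ft_force: [-0.2, -0.5, -0.9]
gripper_width: 0.0154
finger_force: 40.0
[-0.07020869 -0.00030391 -0.00773204]
1 d [-0.79 -0.01 -0.22] r [-0.02 -0.06  0.01]
2 d [-0.79 -0.01 -0.22] r [-0.02 -0.06  0.01]
3 d [-0.79 -0.01 -0.22] r [-0.02 -0.06  0.01]
4 d [-0.79 -0.01 -0.21] r [-0.02 -0.06  0.01]
```

```bash
python3 -m creep '[{"claw":1,"dx":-0.79,"dy":0,"dz":-0.22,"rx":0,"ry":0,"rz":0},{"claw":1,"dx":-0.79,"dy":0,"dz":-0.22,"rx":0,"ry":0,"rz":0},{"claw":1,"dx":-0.79,"dy":0,"dz":-0.22,"rx":0,"ry":0,"rz":0},{"claw":1,"dx":-0.79,"dy":0,"dz":-0.22,"rx":0,"ry":0,"rz":0},{"claw":1,"dx":0,"dy":0,"dz":0,"rx":0,"ry":0,"rz":0}]' | sed -n '2p;4p'
python3 -m creep '[{"claw":1,"dx":0,"dy":0,"dz":0,"rx":0,"ry":0,"rz":0},{"claw":1,"dx":0,"dy":0,"dz":0,"rx":0,"ry":0,"rz":0}]' | sed -n '2p;4p'
python3 -m creep '[{"claw":1,"dx":0,"dy":0,"dz":0,"rx":0,"ry":0,"rz":0}]' | sed -n '2p;4p'
python3 -m creep '[{"claw":1,"dx":-0.1,"dy":0,"dz":-0.035,"rx":0,"ry":0,"rz":0},{"claw":1,"dx":0,"dy":0,"dz":0,"rx":0,"ry":0,"rz":0}]' | sed -n '2p;4p'
python3 -m creep '[{"claw":1,"dx":-0.1,"dy":0,"dz":-0.035,"rx":0,"ry":0,"rz":0},{"claw":1,"dx":0,"dy":0,"dz":0,"rx":0,"ry":0,"rz":0}]' | sed -n '2p;4p'
python3 -m creep '[{"claw":1,"dx":-0.1,"dy":0,"dz":-0.035,"rx":0,"ry":0,"rz":0},{"claw":1,"dx":0,"dy":0,"dz":0,"rx":0,"ry":0,"rz":0}]' | sed -n '2p;4p'
python3 -m creep '[{"claw":1,"dx":-0.1,"dy":0,"dz":-0.035,"rx":0,"ry":0,"rz":0},{"claw":1,"dx":0,"dy":0,"dz":0,"rx":0,"ry":0,"rz":0}]' | sed -n '2p;4p'
python3 -m creep '[{"claw":1,"dx":-0.1,"dy":0,"dz":-0.035,"rx":0,"ry":0,"rz":0},{"claw":1,"dx":0,"dy":0,"dz":0,"rx":0,"ry":0,"rz":0}]' | sed -n '2p;4p'
python3 -c "
from h import *;print(tipnow(3,(-.126,0,-.018)))"
```

```text
tcp_pos: [0.5787, -0.0324, 0.0525]
ft_force: [0.0, 0.0, -0.3]
tcp_pos: [0.5811, -0.033, 0.0535]
ft_force: [-0.1, 0.9, -0.8]
tcp_pos: [0.5813, -0.033, 0.0535]
ft_force: [1.5, 0.2, -0.7]
tcp_pos: [0.5799, -0.0328, 0.0531]
ft_force: [-0.2, -0.7, -0.6]
tcp_pos: [0.5786, -0.0327, 0.053]
ft_force: [0.5, -0.3, 0.9]
tcp_pos: [0.5775, -0.0327, 0.053]
ft_force: [-0.9, -0.7, -0.5]
tcp_pos: [0.5765, -0.0327, 0.0531]
ft_force: [0.1, 0.2, -0.9]
tcp_pos: [0.5754, -0.0327, 0.0531]
ft_force: [0.4, -0.9, -0.5]
[-0.1088448  -0.00056225 -0.01156095]
```

```bash

python3 -m creep '[{"claw":1,"dx":-0.1,"dy":0,"dz":-0.035,"rx":0,"ry":0,"rz":0},{"claw":1,"dx":0,"dy":0,"dz":0,"rx":0,"ry":0,"rz":0}]' | sed -n '2p;4p'
python3 -m creep '[{"claw":1,"dx":-0.1,"dy":0,"dz":-0.035,"rx":0,"ry":0,"rz":0},{"claw":1,"dx":0,"dy":0,"dz":0,"rx":0,"ry":0,"rz":0}]' | sed -n '2p;4p'
python3 -m creep '[{"claw":1,"dx":-0.1,"dy":0,"dz":-0.035,"rx":0,"ry":0,"rz":0},{"claw":1,"dx":0,"dy":0,"dz":0,"rx":0,"ry":0,"rz":0}]' | sed -n '2p;4p'
python3 -m creep '[{"claw":1,"dx":-0.1,"dy":0,"dz":-0.035,"rx":0,"ry":0,"rz":0},{"claw":1,"dx":0,"dy":0,"dz":0,"rx":0,"ry":0,"rz":0}]' | sed -n '2p;4p'
python3 -m creep '[{"claw":1,"dx":-0.1,"dy":0,"dz":-0.035,"rx":0,"ry":0,"rz":0},{"claw":1,"dx":0,"dy":0,"dz":0,"rx":0,"ry":0,"rz":0}]' | sed -n '2p;4p'
python3 -m creep '[{"claw":1,"dx":-0.1,"dy":0,"dz":-0.035,"rx":0,"ry":0,"rz":0},{"claw":1,"dx":0,"dy":0,"dz":0,"rx":0,"ry":0,"rz":0}]' | sed -n '2p;4p'
python3 -m creep '[{"claw":1,"dx":0,"dy":0,"dz":0,"rx":0,"ry":0,"rz":0}]' | sed -n '2p;4p'
python3 -c "
from h import *;print(tipnow(3,(-.126,0,-.018)))"
```

```text
tcp_pos: [0.5743, -0.0327, 0.053]
ft_force: [0.4, 0.0, -1.4]
tcp_pos: [0.5733, -0.0327, 0.053]
ft_force: [0.4, -0.2, -0.6]
tcp_pos: [0.5726, -0.0327, 0.0533]
ft_force: [0.8, -0.7, 0.5]
tcp_pos: [0.5717, -0.0328, 0.0534]
ft_force: [2.7, -0.2, -1.1]
tcp_pos: [0.5705, -0.0327, 0.0533]
ft_force: [2.2, 0.5, -0.4]
tcp_pos: [0.5694, -0.0327, 0.0533]
ft_force: [2.4, 0.3, -0.4]
tcp_pos: [0.5694, -0.0327, 0.0532]
ft_force: [2.5, -0.6, -0.3]
[-0.11487547 -0.00064753 -0.0115371 ]
```

```bash
python3 - <<'E'
from h import *
T=(-.126,0,-.018)
plan(*tipgoal(3,-.1125,.0,.12,T,dy=-.0001),6)
E
```

```text
1 d [-0.02 -0.01  0.31] r [-0.01 -2.23 -0.  ]
2 d [-0.01 -0.01  0.31] r [-0.01 -2.23 -0.  ]
3 d [ 0.   -0.01  0.31] r [-0.01 -2.23 -0.  ]
4 d [ 0.01 -0.01  0.31] r [-0.01 -2.23 -0.  ]
5 d [ 0.03 -0.01  0.31] r [-0.01 -2.23 -0.  ]
6 d [ 0.04 -0.01  0.31] r [-0.01 -2.23 -0.  ]
```

```bash
python3 -m creep '[{"claw":1,"dx":-0.02,"dy":-0.01,"dz":0.31,"rx":0,"ry":-2.23,"rz":0},{"claw":1,"dx":-0.01,"dy":-0.01,"dz":0.31,"rx":0,"ry":-2.23,"rz":0},{"claw":1,"dx":0,"dy":-0.01,"dz":0.31,"rx":0,"ry":-2.23,"rz":0},{"claw":1,"dx":0.01,"dy":-0.01,"dz":0.31,"rx":0,"ry":-2.23,"rz":0},{"claw":1,"dx":0.03,"dy":-0.01,"dz":0.31,"rx":0,"ry":-2.23,"rz":0}]' 
python3 -m creep '[{"claw":1,"dx":0.04,"dy":-0.01,"dz":0.31,"rx":0,"ry":-2.23,"rz":0},{"claw":1,"dx":0.25,"dy":0,"dz":0.03,"rx":0,"ry":0,"rz":0},{"claw":1,"dx":0,"dy":0,"dz":0,"rx":0,"ry":0,"rz":0},{"claw":1,"dx":0,"dy":0,"dz":0,"rx":0,"ry":0,"rz":0}]'
python3 -m creep '[{"claw":1,"dx":0,"dy":0,"dz":0,"rx":0,"ry":0,"rz":0},{"claw":1,"dx":0,"dy":0,"dz":0,"rx":0,"ry":0,"rz":0}]' |sed -n '2p;4p'
python3 -m creep '[{"claw":1,"dx":0,"dy":0,"dz":0,"rx":0,"ry":0,"rz":0}]' |sed -n '2p;4p'
python3 -m creep '[{"claw":1,"dx":0,"dy":0,"dz":0,"rx":0,"ry":0,"rz":0}]' |sed -n '2p;4p'
python3 -c "
from h import *;print(tipnow(3,(-.126,0,-.018)))"
```

```text
time_s: 26.28
tcp_pos: [0.5733, -0.0321, 0.0376]
orientation: [-3.14, -0.156, -0.021]
ft_force: [2.2, -0.3, -2.6]
gripper_width: 0.0154
finger_force: 40.0
time_s: 26.62
tcp_pos: [0.5761, -0.0319, 0.0346]
orientation: [-3.14, -0.118, -0.021]
ft_force: [-0.6, -0.1, -1.9]
gripper_width: 0.0153
finger_force: 40.0
tcp_pos: [0.5762, -0.032, 0.0349]
ft_force: [0.3, 0.5, -0.6]
tcp_pos: [0.5765, -0.0321, 0.0351]
ft_force: [-0.8, -0.0, -0.8]
tcp_pos: [0.5766, -0.0321, 0.0351]
ft_force: [0.3, -0.4, -0.1]
[-1.10397689e-01  4.73121429e-05  1.27704878e-05]
```

```bash

python3 -m creep '[{"claw":1,"dx":-0.05,"dy":0,"dz":-0.01,"rx":0,"ry":0,"rz":0},{"claw":1,"dx":0,"dy":0,"dz":0,"rx":0,"ry":0,"rz":0}]' |sed -n '2p;4p'
python3 -m creep '[{"claw":1,"dx":0,"dy":0,"dz":0,"rx":0,"ry":0,"rz":0}]' |sed -n '2p;4p'
python3 -m creep '[{"claw":1,"dx":-0.05,"dy":0,"dz":-0.01,"rx":0,"ry":0,"rz":0},{"claw":1,"dx":0,"dy":0,"dz":0,"rx":0,"ry":0,"rz":0}]' |sed -n '2p;4p'
python3 -m creep '[{"claw":1,"dx":0,"dy":0,"dz":0,"rx":0,"ry":0,"rz":0}]' |sed -n '2p;4p'
python3 -m creep '[{"claw":1,"dx":-0.05,"dy":0,"dz":-0.01,"rx":0,"ry":0,"rz":0},{"claw":1,"dx":0,"dy":0,"dz":0,"rx":0,"ry":0,"rz":0}]' |sed -n '2p;4p'
python3 -m creep '[{"claw":1,"dx":0,"dy":0,"dz":0,"rx":0,"ry":0,"rz":0}]' |sed -n '2p;4p'
python3 -m creep '[{"claw":1,"dx":-0.05,"dy":0,"dz":-0.01,"rx":0,"ry":0,"rz":0},{"claw":1,"dx":0,"dy":0,"dz":0,"rx":0,"ry":0,"rz":0}]' |sed -n '2p;4p'
python3 -m creep '[{"claw":1,"dx":0,"dy":0,"dz":0,"rx":0,"ry":0,"rz":0}]' |sed -n '2p;4p'
python3 -m creep '[{"claw":1,"dx":-0.05,"dy":0,"dz":-0.01,"rx":0,"ry":0,"rz":0},{"claw":1,"dx":0,"dy":0,"dz":0,"rx":0,"ry":0,"rz":0}]' |sed -n '2p;4p'
python3 -m creep '[{"claw":1,"dx":0,"dy":0,"dz":0,"rx":0,"ry":0,"rz":0}]' |sed -n '2p;4p'
python3 -m creep '[{"claw":1,"dx":-0.05,"dy":0,"dz":-0.01,"rx":0,"ry":0,"rz":0},{"claw":1,"dx":0,"dy":0,"dz":0,"rx":0,"ry":0,"rz":0}]' |sed -n '2p;4p'
python3 -m creep '[{"claw":1,"dx":0,"dy":0,"dz":0,"rx":0,"ry":0,"rz":0}]' |sed -n '2p;4p'
```

```text
tcp_pos: [0.5763, -0.0321, 0.0352]
ft_force: [-0.0, -0.6, -0.3]
tcp_pos: [0.5763, -0.0321, 0.0351]
ft_force: [-1.0, -0.1, -0.9]
tcp_pos: [0.5758, -0.0321, 0.0351]
ft_force: [-0.9, 0.3, -1.0]
tcp_pos: [0.5759, -0.0321, 0.0352]
ft_force: [-0.7, 0.3, -0.4]
tcp_pos: [0.5756, -0.0321, 0.0353]
ft_force: [-0.5, 0.3, -0.4]
tcp_pos: [0.5756, -0.0321, 0.0353]
ft_force: [0.4, 0.1, -0.3]
tcp_pos: [0.5753, -0.0321, 0.0355]
ft_force: [1.8, 0.4, -0.9]
tcp_pos: [0.5752, -0.0322, 0.0354]
ft_force: [1.7, 0.6, -0.7]
tcp_pos: [0.5745, -0.0321, 0.0354]
ft_force: [1.8, -0.1, -0.1]
tcp_pos: [0.5745, -0.0321, 0.0354]
ft_force: [2.0, 0.3, -1.5]
tcp_pos: [0.5739, -0.0321, 0.0354]
ft_force: [2.2, -0.3, -0.1]
tcp_pos: [0.5739, -0.0321, 0.0354]
ft_force: [1.8, -0.4, -0.2]
```

```bash

python3 -m creep '[{"claw":1,"dx":-0.1,"dy":0,"dz":-0.01,"rx":0,"ry":0,"rz":0},{"claw":1,"dx":-0.1,"dy":0,"dz":-0.01,"rx":0,"ry":0,"rz":0},{"claw":1,"dx":-0.1,"dy":0,"dz":-0.01,"rx":0,"ry":0,"rz":0},{"claw":1,"dx":-0.1,"dy":0,"dz":-0.01,"rx":0,"ry":0,"rz":0},{"claw":1,"dx":0,"dy":0,"dz":0,"rx":0,"ry":0,"rz":0}]' |sed -n '2p;4p'
python3 -m creep '[{"claw":1,"dx":-0.1,"dy":0,"dz":-0.01,"rx":0,"ry":0,"rz":0},{"claw":1,"dx":-0.1,"dy":0,"dz":-0.01,"rx":0,"ry":0,"rz":0},{"claw":1,"dx":-0.1,"dy":0,"dz":-0.01,"rx":0,"ry":0,"rz":0},{"claw":1,"dx":0,"dy":0,"dz":0,"rx":0,"ry":0,"rz":0},{"claw":1,"dx":0,"dy":0,"dz":0,"rx":0,"ry":0,"rz":0}]' |sed -n '2p;4p'
python3 - <<'E'
from h import *
T=(-.126,0,-.018);t=tipnow(3,T);s=sense();print(t,s['tcp_pos'])
dx=s['tcp_pos'][0]-.5653; print('remaining',dx)
plan(*tipgoal(3,t[0]-dx,.0005,0,T,dy=0),6)
E
```

```text
tcp_pos: [0.5699, -0.032, 0.0354]
ft_force: [2.3, 0.5, 0.2]
tcp_pos: [0.567, -0.032, 0.0353]
ft_force: [3.5, 0.6, 0.2]
[-1.20089173e-01 -3.05945942e-05  1.37136566e-04] [ 0.56695656 -0.03196501  0.03530129]
remaining 0.001656563913093989
1 d [-0.08  0.    0.24] r [-0.01 -1.14  0.  ]
2 d [-0.07 -0.    0.24] r [-0.01 -1.14  0.  ]
3 d [-0.07 -0.    0.24] r [-0.01 -1.14  0.  ]
4 d [-0.06 -0.    0.24] r [-0.01 -1.14  0.  ]
5 d [-0.06 -0.    0.24] r [-0.01 -1.14  0.  ]
6 d [-0.05 -0.    0.25] r [-0.01 -1.14  0.  ]
```

Push the last 1.6 mm first, then lower about the tip.

```bash
python3 -m creep '[{"claw":1,"dx":-0.16,"dy":0,"dz":-0.01,"rx":0,"ry":0,"rz":0},{"claw":1,"dx":-0.05,"dy":0,"dz":0.24,"rx":0,"ry":-1.14,"rz":0},{"claw":1,"dx":-0.04,"dy":0,"dz":0.24,"rx":0,"ry":-1.14,"rz":0},{"claw":1,"dx":-0.04,"dy":0,"dz":0.24,"rx":0,"ry":-1.14,"rz":0},{"claw":1,"dx":-0.04,"dy":0,"dz":0.25,"rx":0,"ry":-1.14,"rz":0}]' 
python3 -m creep '[{"claw":1,"dx":-0.03,"dy":0,"dz":0.25,"rx":0,"ry":-1.14,"rz":0},{"claw":1,"dx":-0.03,"dy":0,"dz":0.25,"rx":0,"ry":-1.14,"rz":0},{"claw":1,"dx":0,"dy":0,"dz":0,"rx":0,"ry":0,"rz":0},{"claw":1,"dx":0,"dy":0,"dz":0,"rx":0,"ry":0,"rz":0}]' 
python3 -m creep '[{"claw":1,"dx":0,"dy":0,"dz":0.05,"rx":0,"ry":0,"rz":0},{"claw":1,"dx":0,"dy":0,"dz":0.03,"rx":0,"ry":0,"rz":0},{"claw":1,"dx":0,"dy":0,"dz":0,"rx":0,"ry":0,"rz":0}]' 
python3 -c "
from h import *;print(tipnow(3,(-.126,0,-.018)))"
```

```text
time_s: 29.7
tcp_pos: [0.5646, -0.0319, 0.025]
orientation: [-3.14, -0.038, -0.021]
ft_force: [3.6, 0.1, -1.2]
gripper_width: 0.0157
finger_force: 40.0
time_s: 30.03
tcp_pos: [0.5642, -0.0318, 0.0201]
orientation: [-3.14, 0.001, -0.021]
ft_force: [4.1, 0.1, 1.4]
gripper_width: 0.0154
finger_force: 40.0
time_s: 30.28
tcp_pos: [0.5642, -0.0319, 0.0199]
orientation: [-3.14, -0.001, -0.021]
ft_force: [2.6, 0.4, 4.2]
gripper_width: 0.0153
finger_force: 40.0
[-1.21628629e-01 -1.08146387e-05 -1.32532618e-04]
```

```bash
python3 -m creep '[{"claw":2,"dx":0,"dy":0,"dz":-0.05,"rx":0,"ry":0,"rz":0},{"claw":4,"dx":0,"dy":0,"dz":0,"rx":0,"ry":0,"rz":0},{"claw":4,"dx":0,"dy":0,"dz":0,"rx":0,"ry":0,"rz":0},{"claw":4,"dx":0,"dy":0,"dz":0,"rx":0,"ry":0,"rz":0}]' 
python3 -m creep '[{"claw":4,"dx":0,"dy":0,"dz":-1,"rx":0,"ry":0,"rz":0},{"claw":4,"dx":0,"dy":0,"dz":-3,"rx":0,"ry":0,"rz":0},{"claw":4,"dx":0,"dy":0,"dz":-4,"rx":0,"ry":0,"rz":0},{"claw":4,"dx":0,"dy":0,"dz":-4,"rx":0,"ry":0,"rz":0},{"claw":4,"dx":0,"dy":0,"dz":-4,"rx":0,"ry":0,"rz":0}]' >/dev/null
python3 -m creep '[{"claw":4,"dx":0,"dy":0,"dz":-4,"rx":0,"ry":0,"rz":0},{"claw":4,"dx":0,"dy":0,"dz":0,"rx":0,"ry":0,"rz":0},{"claw":4,"dx":0,"dy":0,"dz":0,"rx":0,"ry":0,"rz":0}]' 
python3 - <<'E'
from h import *
import cv2
s=sense();P=(s['tcp_pos'],s['orientation']);im=capture('wrist');cv2.imwrite('pics/w11.png',im[:,:,::-1])
hsv=cv2.cvtColor(im,cv2.COLOR_RGB2HSV).astype(int)
def rows(m,lo,hi):
    for v in range(150,300,10):
        r=np.where(m[v,lo:hi])[0]+lo
        print(v,(int(r[0]),int(r[-1]),len(r)) if len(r)>2 else None,end='; ')
    print()
rows((hsv[...,0]>18)&(hsv[...,0]<32)&(hsv[...,1]>140)&(hsv[...,2]>80),280,350)
rows(((hsv[...,0]<6)|(hsv[...,0]>172))&(hsv[...,1]>150)&(hsv[...,2]>70),100,260)
print([(v,im[v,316].tolist()) for v in range(137,176,3)])
# dark floor slot of place 3 below the needle/handle sides
print([(u,im[230,u].tolist()) for u in range(284,350,4)])
E
```

```text
time_s: 30.62
tcp_pos: [0.5627, -0.0316, 0.0192]
orientation: [-3.14, 0.003, -0.021]
ft_force: [0.3, -0.2, -0.2]
gripper_width: 0.0379
finger_force: 0.0
time_s: 31.28
tcp_pos: [0.5656, -0.0326, 0.2238]
orientation: [3.141, -0.006, -0.021]
ft_force: [0.2, 0.2, -1.3]
gripper_width: 0.0403
finger_force: 0.0
150 None; 160 None; 170 (306, 323, 18); 180 (306, 323, 18); 190 (309, 320, 12); 200 (306, 322, 17); 210 (306, 323, 18); 220 (306, 323, 18); 230 (307, 323, 15); 240 (307, 323, 17); 250 (307, 323, 17); 260 None; 270 None; 280 None; 290 None; 
150 None; 160 None; 170 (172, 185, 9); 180 (169, 189, 21); 190 (166, 216, 43); 200 (167, 217, 43); 210 (168, 218, 43); 220 (169, 218, 43); 230 (170, 219, 43); 240 (175, 194, 20); 250 (176, 195, 20); 260 (173, 221, 41); 270 (174, 222, 21); 280 (175, 222, 21); 290 (176, 223, 27); 
[(137, [232, 222, 196]), (140, [221, 209, 177]), (143, [162, 153, 133]), (146, [125, 113, 100]), (149, [98, 89, 79]), (152, [132, 121, 110]), (155, [134, 123, 113]), (158, [102, 92, 81]), (161, [79, 69, 65]), (164, [235, 216, 69]), (167, [232, 206, 72]), (170, [232, 207, 74]), (173, [231, 205, 70])]
[(284, [198, 188, 158]), (288, [226, 218, 187]), (292, [223, 216, 183]), (296, [228, 219, 189]), (300, [158, 148, 126]), (304, [159, 148, 125]), (308, [87, 74, 50]), (312, [214, 179, 68]), (316, [216, 178, 70]), (320, [159, 126, 57]), (324, [212, 199, 171]), (328, [203, 191, 162]), (332, [203, 191, 161]), (336, [202, 190, 160]), (340, [201, 188, 157]), (344, [201, 187, 159]), (348, [154, 142, 120])]
```

```bash
python3 -c "
from station import *
print(hand_in())"
```

```text
the job is handed in; nothing more can be done
None
```

The job is handed in at about 31 s. The toggle is off, and the spatula lies in the red place and the pick in the last place, each eased back about 10 mm on its spring and let down flat behind its lip. The final camera readings agree with this, but `hand_in` gave no verdict, and I did not re-measure the tweezers, the driver or the other bystanders.

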